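Build the next tier of a kiln load

ROBOT

A 6-joint arm with a two-finger parallel gripper is mounted at the origin on a cart in front of the work surface, level with it; the furniture and walls round the work are solid. World frame = base frame: x ahead of the robot, y to its left, z up, the work surface at z = 0. Lengths are in m, angles in rad, forces in N, time in s.
With the tool pointing down it reaches from about 0.375 to 0.9 m from the base axis. Payload 3.1 kg.
Tool frame: the origin (TCP) lies between the finger pads; the fingertips stand manip.finger_overhang ahead of it and the grasp point (between the pads) lies 5 mm behind it (manip.finger_overhang is the distance from the TCP to the fingertips, in m); z points along the fingers, y is the line along which they close (so a half turn about z gives the same grasp; the last joint's range is limited). The gripper opens to 85 mm and grips with 20 to 120 N. Pads are 22 mm wide; open, the fingers measure 114 mm over their backs; the gripper's body (76 mm by 85 mm) begins 54 mm behind the grasp point. The pads swing forward as they close: fully open they stand 13 mm farther back than shut.
Start: joints at [1.141, 0.527, 1.433, -0, 1.181, -0.178], TCP at [0.156, 0.605, 0.245] pointing down, gripper open.
Joint ranges: [-3.08, 3.08], [-0.75, 2.2], [0.22, 2.44], [-1.43, 4.57], [0, 2.65], [-2.85, 2.85]. Speed limits (rad/s): [2.79, 2.79, 3.14, 3.14, 3.14, 3.14].

INTERFACE

Orientations are given as a unit quaternion [x, y, z, w].
In Python, from station import manip gives the robot as it stands.
- The arm moves only by the tool drive_tool, never from a script. Its argument "plan" is a list of rows, each a list of 7 numbers: the shift along the tool's x, y, z in m, then the turn, a rotation vector about the tool's x, y, z in degrees, then the opening, from -1 (shut) to 1 (fully open). In form: [[x, y, z, wx, wy, wz, gripper], ...]. A call has 1 to 10 rows; each row shifts and turns the commanded pose from where the row before left it, along the tool's axes as they then stand; what a row does not reach is not made up. A row lasts 1/10 s, in which the tool goes at most 50 mm and 8.59 degrees, less where a joint would pass 70% of its speed; a pose out of reach is approached as far as the arm can. A call is refused whole if a number of a shift passes 0.05 or a number of a turn 8.59, either way. A call with a gripper value outside its range is refused whole. The fingers move at their own pace and stop on an object; "newtons" is the grip in N (left out, the last holds). Time passes only in rows, so rows that do not move let the fingers close. It gives the time, the measured TCP pose, the force, the opening and the grip force at its end, in the units of the state.
- manip.sense(): the state, without advancing time (a new reading comes with each control period).
- manip.snapshot(name): name is "scene" or "top"; returns a dict with "image" (400x640x3 uint8, red, green, blue), "z_map" (400x640 float32, m along the optical axis (not along the pixel's ray), 0 where there is no reading), "fov_y" (degrees; the focal length in pixels is half the picture's height over the tangent of half this angle, whatever the lens; pixels are square), "cx", "cy" (the principal point, pixels), "k1" (the pictures are not rectified: a ray, as slopes to the right and down, at radius r is drawn at 1 + k1 r^2 times it, then the intrinsics apply), "extrinsics" (4x4, takes a point from camera to world coordinates). Camera axes: x right, y up, looking along -z (the intrinsics and any distortion apply to the point x, -y, -z); pixel columns grow to the right and rows downward; lengths in m; the calibration is good to about 2 mm. A picture is of the moment at which its call begins.
- manip.sign_off(): hands the job in; it is judged then, once.
The state is a dict: "t": time; "q": joint angles; "qd": joint speeds; "tau": joint torques, N m; "tcp_pos": TCP position; "tool_rot": TCP orientation; "force": force on the tool from outside, world axes, zero at the start; "ft_torque": the same for the moment, N m; "finger_gap": opening from 0.0 (shut) to 1.0 (fully open); "gripper_force": force on a finger pad.
Only numpy, scipy, OpenCV 4.12 (cv2) and the standard library are available. Lean on these libraries where they do the work, as an engineer would, in place of code of your own. Each camera call takes 0.05 s, during which the arm holds its last target. There are 200 camera calls.

TASK

The hood of the small kiln is off: build the next tier on its open hearth. Stand the three tall props upright on the three pale ring marks of the lower shelf, lay the loose kiln shelf level on them, squarely over the lower shelf, and then stand the loose white beaker upright in the middle of it. Leave the beaker that is already loaded standing where it is, and the short props where they stand.

Things in the scene. Friction and masses are not known exactly. Their poses are not given: they have to be found in the camera images.
- kiln_hearth: fixed open kiln base: steel pan 280 x 150 mm; on it a brown lower shelf, 230 (x) x 96 (y) mm, upper face 56 mm above the table. Origin: centre of the underside, on the table; x along its length, to the end with a black socket; z up. Pale ring marks, 31 mm across, on the lower shelf at (x, y) = (-90, 20), (-90, -20), (90, 0) mm: one tall prop, any of the three, on each
- kiln_shelf: loose brown ceramic kiln shelf, a flat plate 220 (x) x 68 (y) x 12 (z) mm, 0.34 kg, lying flat on two wooden battens 12 mm high, set 140 mm apart, 115 mm long across it (its underside 12 mm above the table; the battens stay); origin at the centre of its underside, x along its length. Either end may go either way. Laid on the tall props, its underside is 146 mm above the table.
- prop_tall_a: tall kiln prop: buff ceramic round post, 26 mm across, 90 mm high, with a small dark hole in its top, about 80 g, standing upright on the table; origin at the centre of its underside, z along it. Three alike
- prop_tall_b: tall kiln prop: buff ceramic round post, 26 mm across, 90 mm high, with a small dark hole in its top, about 80 g, standing upright on the table; origin at the centre of its underside, z along it. Three alike
- prop_tall_c: tall kiln prop: buff ceramic round post, 26 mm across, 90 mm high, with a small dark hole in its top, about 80 g, standing upright on the table; origin at the centre of its underside, z along it. Three alike
- prop_short_a: short kiln prop: like the tall ones, 26 mm across, but only 55 mm high, standing on the table; origin at the centre of its underside. To be left where it stands
- prop_short_b: short kiln prop: like the tall ones, 26 mm across, but only 55 mm high, standing on the table; origin at the centre of its underside. To be left where it stands
- beaker_loose: the loose white beaker: round, straight, open on top, 60 mm across, 75 mm high, 0.17 kg, standing upright on the table among the props; origin at the centre of its underside, z up. It can be gripped from outside across its 60 mm
- beaker_loaded: the loaded white beaker, like the other, already standing at the middle of the lower shelf (its rim 131 mm above the table); origin at the centre of its underside. To be left alone
Things that resemble listed ones, but are neither listed nor needed, are in the scene too. What is shaped like the prop_tall_b but green or pink is not meant. What is shaped like the prop_tall_a but red is not meant.

How it is judged:
By the outcome, as a careful person would: the job done as asked, in the order asked, and still so for the second after the job is handed in, with the robot touching nothing.
It also fails if it takes over 128 s, if anything falls off the work surface, if the arm or the gripper's body presses on something with over 40 N, if the wrist force passes 120 N, or if a joint passes its speed limit or range.

## Working session

There is one attempt and no reset: what is moved stays moved. The work goes in short steps, Python scripts to look and compute and a tool call to move; the robot and the scene stay as the last step left them, time stands still between calls to the robot, and variables do not carry over. Pictures are saved under pics/ and viewed, at most 14 in all, crops included, and the job is handed in when it is done.

Besides the shell and the picture viewer there is one more tool, called after ">>>" by a JSON object that holds its "name" and its "arguments", one argument or row to a line. drive_tool: Moves the arm, as the interface text tells. Its arguments: {"type":"object","properties":{"plan":{"type":"array"},"newtons":{"type":"number"}},"required":["plan"]}

```bash
ls; mkdir -p pics; cat > h.py <<'E'
import numpy as np, cv2
from station import manip
def snap(n):
    s=manip.snapshot(n); np.savez(f'{n}.npz',**s); return s
def load(n): return dict(np.load(f'{n}.npz'))
def world(s):
    im=s['image'];H,W=im.shape[:2]
    f=H/2/np.tan(np.radians(float(s['fov_y']))/2)
    v,u=np.mgrid[:H,:W].astype(float)
    xd=(u-s['cx'])/f; yd=(v-s['cy'])/f; x,y=xd.copy(),yd.copy()
    for _ in range(20):
        k=1+s['k1']*(x*x+y*y); x=xd/k;y=yd/k
    z=s['z_map'].astype(float)
    P=np.stack([x*z,-y*z,-z,np.ones_like(z)],-1)@s['extrinsics'].T
    P=P[...,:3]; P[z==0]=np.nan
    return P
def save(im,name): cv2.imwrite(f'pics/{name}.png',im[...,::-1])
E
python3 - <<'E'
from h import *
for n in('scene','top'):
    s=snap(n); save(s['image'],n+'0'); print(n,s['fov_y'],s['k1'],s['extrinsics'].round(3).tolist())
print(manip.sense(), manip.finger_overhang)
E
```

```text
pics
scene 54.06184453493168 -0.02603934455382949 [[-0.632, 0.479, -0.609, 0.022], [-0.775, -0.375, 0.509, 0.454], [0.015, 0.794, 0.608, 0.658], [0.0, 0.0, 0.0, 1.0]]
top 48.03749410993085 -0.12611476248143297 [[0.011, 0.988, -0.153, 0.403], [-1.0, 0.013, 0.011, -0.001], [0.013, 0.153, 0.988, 1.131], [0.0, 0.0, 0.0, 1.0]]
{'t': 0.1, 'q': array([ 1.14049730e+00,  5.28392264e-01,  1.43379345e+00,  2.02102608e-05,
        1.18140968e+00, -1.78494103e-01]), 'qd': array([ 6.58479970e-05, -2.71648945e-03, -2.90823217e-03, -2.72693863e-05,
        1.07693897e-03, -1.49756755e-03]), 'tau': array([ 4.84706088e-04, -4.43304455e+01, -1.78587270e+01, -1.72391369e-04,
        3.88439919e-03, -3.65024235e-06]), 'tcp_pos': array([0.15541665, 0.60471963, 0.24441361]), 'tool_rot': array([ 1.25573855e-01,  9.92083769e-01, -9.52535761e-04, -3.09043875e-04]), 'force': array([-0.10591017,  0.77552638, -0.44343626]), 'ft_torque': array([ 0.02169946, -0.00180098, -0.01654712]), 'gripper_force': 0.0, 'finger_gap': 0.9973881816316486} 0.014
```

View pics/top0.png

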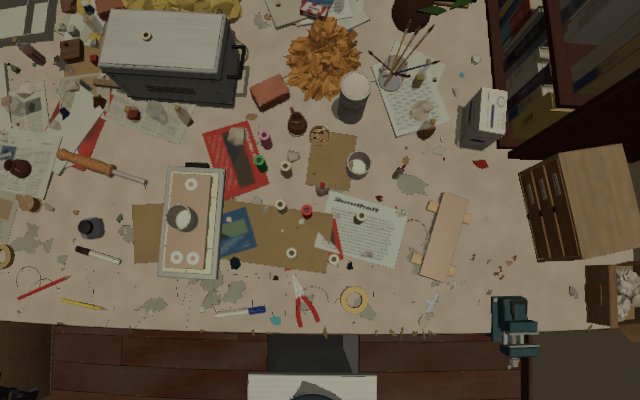

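View pics/scene0.png

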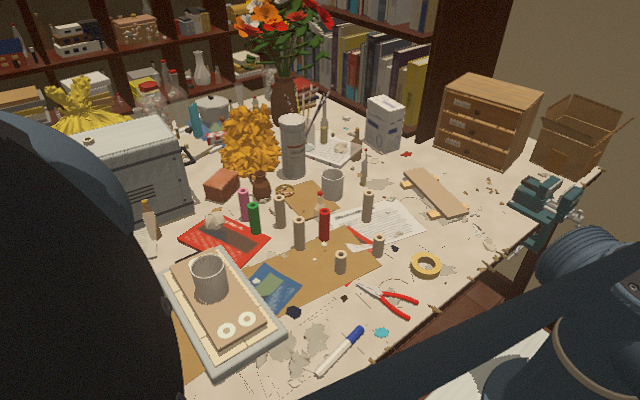

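The top view shows the hearth at (192,222), with ring marks at (178,257), (191,257) and (197,180), and the shelf at (443,236). The loose beaker is at (358,163).

Candidates for the tall props (top view pixels):
- Buff: (286,167), (281,205), (361,215), (291,253), (334,259). The scene view suggests the last two are the short ones.
- Decoys: pink (265,139), green (260,162), red (307,211), and something reddish at (321,188).
- For the beaker: the loaded one at (180,217) and a grey can at (353,90).

Next I'll measure these and check them in a close crop.

```bash
python3 - <<'E'
from h import *
s=load('top');P=world(s);im=s['image']
c=im[120:285,150:480]; save(cv2.resize(c,None,fx=2.4,fy=2.4,interpolation=cv2.INTER_CUBIC),'crop0')
print('table z',np.nanmedian(P[290:300,200:400,2]))
for n,(u,v) in dict(p1=(286,167),p2=(281,205),p3=(361,215),p4=(291,253),p5=(334,259),pink=(265,139),green=(260,162),red=(307,211),red2=(321,188)).items():
    w=P[v-9:v+10,u-9:u+10].reshape(-1,3); zt=np.nanpercentile(w[:,2],97)
    m=w[abs(w[:,2]-zt)<.006]; (cx,cy),r=cv2.minEnclosingCircle(m[:,:2].astype(np.float32))
    print(n,zt.round(4),len(m),m[:,:2].mean(0).round(4),(round(cx,4),round(cy,4),round(r,4)))
def rect(n,u0,u1,v0,v1,z0,z1):
    w=P[v0:v1,u0:u1].reshape(-1,3); m=w[(w[:,2]>z0)&(w[:,2]<z1)]
    r=cv2.minAreaRect((m[:,:2]*1000).astype(np.float32)); print(n,len(m),np.median(m[:,2]).round(4),r)
    return m
rect('shelf',405,480,185,290,.018,.032)
rect('battens',405,480,185,290,.007,.016)
rect('lower',150,230,160,285,.05,.062)
rect('pan',150,230,160,285,.012,.2)
rect('loose',340,375,140,185,.06,.09)
rect('loaded',160,205,195,240,.12,.14)
E
```

```text
table z 0.0011236922549239248
p1 0.0925 76 [0.6497 0.0721] (0.6495, 0.0724, 0.0127)
p2 0.0923 81 [0.557  0.0824] (0.5569, 0.0821, 0.0129)
p3 0.0929 76 [ 0.5326 -0.1091] (0.5333, -0.1086, 0.0133)
p4 0.0575 76 [0.4453 0.0553] (0.4454, 0.055, 0.0129)
p5 0.0571 78 [ 0.4313 -0.046 ] (0.4311, -0.046, 0.0127)
pink 0.0923 80 [0.726  0.1234] (0.726, 0.1234, 0.0127)
green 0.093 73 [0.6628 0.1339] (0.6632, 0.1337, 0.0132)
red 0.0928 79 [0.5443 0.0197] (0.5443, 0.0197, 0.0129)
red2 0.0897 27 [ 0.6052 -0.017 ] (0.6053, -0.0165, 0.0072)
shelf 2392 0.0248 ((492.9331970214844, -317.3887023925781), (86.838134765625, 219.9534149169922), 71.3829116821289)
battens 393 0.0123 ((484.40283203125, -320.34600830078125), (198.53497314453125, 242.79759216308594), 81.67166137695312)
lower 3084 0.0566 ((519.6182861328125, 307.01605224609375), (97.73090362548828, 230.80789184570312), 88.11427307128906)
pan 7012 0.0533 ((531.1275024414062, 298.2624816894531), (169.53604125976562, 304.9549255371094), 87.68761444091797)
loose 154 0.073 ((663.3969116210938, -104.85663604736328), (57.647369384765625, 58.4872932434082), 89.6082534790039)
loaded 166 0.1291 ((519.762939453125, 308.38531494140625), (58.98230743408203, 56.46595001220703), 65.01856994628906)
```

View pics/crop0.png

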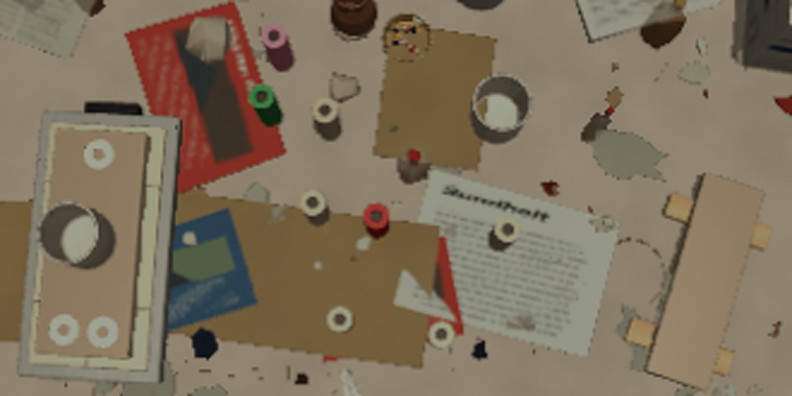

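Crop check: the tall buff props with dark holes are at top px (286,167), (281,205) and (361,215), all about 92 mm high. The short ones are (291,253) and (334,259), at 57 mm. Pink, green and red are decoys. Next I'll refine the ring marks and the shelf, and compare the two cameras.

```bash
cat > m.py <<'E'
from h import *
def top_at(P,x,y,h,R=.024,tol=.006):
    m=(np.hypot(P[...,0]-x,P[...,1]-y)<R)&(abs(P[...,2]-h)<tol)
    w=P[m]; (a,b),r=cv2.minEnclosingCircle((w[:,:2]*1000).astype(np.float32)); return len(w),round(a,1),round(b,1),round(r,1),round(float(np.median(w[:,2])*1000),1)
def rect(P,mask):
    w=P[mask]; return len(w),np.median(w[:,2]).round(4),cv2.minAreaRect((w[:,:2]*1000).astype(np.float32))
E
python3 - <<'E'
from m import *
for n in('top','scene'):
    s=load(n);P=world(s);im=s['image'].astype(int)
    print(n)
    for k,(x,y,h) in dict(p1=(.65,.072,.091),p2=(.557,.082,.091),p3=(.533,-.109,.091),s4=(.445,.055,.056),s5=(.431,-.046,.056)).items():
        print(k,top_at(P,x,y,h))
    for k,(x,y,h) in dict(loose=(.663,-.105,.075),loaded=(.52,.308,.131)).items(): print(k,top_at(P,x,y,h,.04))
    hsv=cv2.cvtColor(s['image'],cv2.COLOR_RGB2HSV)
    on=(abs(P[...,2]-.056)<.005)&(np.hypot(P[...,0]-.52,P[...,1]-.307)<.125)
    white=(on&(hsv[...,1]<50)&(hsv[...,2]>150)).astype(np.uint8)
    white[(np.hypot(P[...,0]-.52,P[...,1]-.307)<.045)]=0
    nn,lab,st,ce=cv2.connectedComponentsWithStats(white)
    for i in range(1,nn):
        if st[i,4]>25:
            w=P[lab==i]; print('ring',st[i,4],ce[i].round(),cv2.minEnclosingCircle((w[:,:2]*1000).astype(np.float32)))
    d=np.stack([P[...,0]-.493,P[...,1]+.317],-1); a=np.radians(-18.6)
    l=d@[np.cos(a),np.sin(a)]; 
    m=(abs(l)<.05)&(abs(d@[-np.sin(a),np.cos(a)])<.05)&(abs(P[...,2]-.0245)<.004); print('shelf mid',rect(P,m))
    m=(abs(l)<.13)&(abs(d@[-np.sin(a),np.cos(a)])<.037)&(abs(P[...,2]-.0245)<.004); print('shelf',rect(P,m))
    m=on|((abs(P[...,2]-.056)<.004)&(abs(P[...,0]-.52)<.13)&(abs(P[...,1]-.307)<.06)); print('lower',rect(P,m))
E
```

```text
top
p1 (82, 650.0, 72.6, 13.1, 90.1)
p2 (85, 556.9, 82.1, 12.8, 90.1)
p3 (85, 532.4, -109.2, 13.3, 90.4)
s4 (85, 445.4, 55.0, 12.9, 54.7)
s5 (82, 431.2, -46.0, 12.6, 54.9)
loose (111, 663.7, -106.0, 30.4, 74.1)
loaded (137, 520.4, 308.2, 30.8, 129.8)
ring 92 [191. 184.] ((610.0205078125, 304.53271484375), 15.155729293823242)
ring 99 [176. 257.] ((430.0761413574219, 330.6261291503906), 15.176773071289062)
ring 115 [192. 258.] ((429.0143127441406, 290.6913146972656), 15.79137134552002)
shelf mid (1027, np.float64(0.0248), ((490.3982238769531, -324.8796081542969), (71.34820556640625, 99.6652603149414), 71.159912109375))
shelf (2084, np.float64(0.0248), ((491.55963134765625, -321.57049560546875), (64.72598266601562, 219.895263671875), 71.53761291503906))
lower (3006, np.float64(0.0565), ((519.6182861328125, 307.01605224609375), (97.73090362548828, 230.80789184570312), 88.11427307128906))
scene
p1 (74, 651.0, 72.3, 15.0, 90.4)
p2 (89, 556.5, 82.9, 13.7, 90.2)
p3 (69, 533.8, -107.2, 14.3, 90.2)
s4 (99, 444.9, 55.6, 13.7, 55.6)
s5 (95, 430.6, -45.0, 14.0, 55.4)
loose (123, 663.9, -105.0, 31.0, 73.1)
loaded (269, 518.0, 309.6, 31.1, 129.8)
ring 167 [247. 319.] ((428.6688537597656, 290.9068298339844), 15.80787467956543)
ring 181 [226. 330.] ((429.4797668457031, 330.31500244140625), 15.999319076538086)
shelf mid (570, np.float64(0.0249), ((490.90142822265625, -323.164306640625), (69.96192932128906, 99.19316101074219), 71.724365234375))
shelf (1206, np.float64(0.0249), ((491.5213317871094, -321.126708984375), (65.79115295410156, 224.46258544921875), 71.65787506103516))
lower (3626, np.float64(0.0569), ((517.8958129882812, 307.89111328125), (97.12326049804688, 232.04324340820312), 88.012451171875))
```

>>> {"name": "drive_tool", "arguments": {
  "plan": [
    [0,0,0,0,0,7.75,0.4],
    [0,0,0,0,0,7.75,0.4],
    [0,0,0,0,0,7.75,0.4],
    [0,0,0,0,0,7.75,0.4],
    [0,0,0,0,0,7.75,0.4],
    [0,0,0,0,0,7.75,0.4],
    [0,0,0,0,0,7.75,0.4],
    [0,0,0,0,0,7.75,0.4],
    [0,0,0,0,0,7.75,0.4],
    [0,0,0,0,0,7.75,0.4]
  ],
  "newtons": 40
}}

```text
t: 1.1
tcp_pos: [0.1555, 0.6049, 0.2447]
tool_rot: [0.721, 0.693, -0.001, 0.0]
force: [0.5, 0.3, -0.6]
finger_gap: 0.697
gripper_force: 0.0
```

```bash
cat > d.py <<'E'
import sys; from h import *
from scipy.spatial.transform import Rotation as R
s=manip.sense(); r=R.from_quat(s['tool_rot']); p=s['tcp_pos']; m=r.as_matrix()
psi=np.degrees(np.arctan2(m[1,1],m[0,1]))
print('t',round(s['t'],2),'tcp',p.round(4),'psi',psi.round(2),'tilt',m[:2,2].round(4),'gap',round(s['finger_gap'],3),'gf',round(s['gripper_force'],1),'F',s['force'].round(1),'q',s['q'].round(2))
a=[float(x) for x in sys.argv[1:]]
for i in range(0,len(a)-2,3):
    t=np.array(a[i:i+3])/1000; print('to',t,'shift mm',(m.T@(t-p)*1000).round(1)); p=t
E
python3 d.py 650.5 72.5 200
```

```text
t 1.1 tcp [0.1555 0.6049 0.2447] psi -2.25 tilt [-0.0006 -0.0012] gap 0.697 gf 0.0 F [ 0.5  0.3 -0.6] q [1.14 0.53 1.43 0.   1.18 1.18]
to [0.6505 0.0725 0.2   ] shift mm [-512.5  515.5   45.1]
```

>>> {"name": "drive_tool", "arguments": {
  "plan": [
    [-0.034,0.034,0.003,0,0,0,0.4],
    [-0.034,0.034,0.003,0,0,0,0.4],
    [-0.034,0.034,0.003,0,0,0,0.4],
    [-0.034,0.034,0.003,0,0,0,0.4],
    [-0.034,0.034,0.003,0,0,0,0.4],
    [-0.034,0.034,0.003,0,0,0,0.4],
    [-0.034,0.034,0.003,0,0,0,0.4],
    [-0.034,0.034,0.003,0,0,0,0.4],
    [-0.034,0.034,0.003,0,0,0,0.4],
    [-0.034,0.034,0.003,0,0,0,0.4]
  ]
}}

```text
t: 2.1
tcp_pos: [0.4849, 0.2523, 0.2149]
tool_rot: [0.719, 0.695, -0.0, -0.0]
force: [-0.0, 1.6, -0.4]
finger_gap: 0.704
gripper_force: 0.0
```

>>> {"name": "drive_tool", "arguments": {
  "plan": [
    [-0.034,0.034,0.003,0,0,0,0.4],
    [-0.034,0.034,0.003,0,0,0,0.4],
    [-0.034,0.034,0.003,0,0,0,0.4],
    [-0.034,0.034,0.003,0,0,0,0.4],
    [-0.002,0.005,0.003,0,0,0,0.4],
    [0,0,0,0,0,0,0.4]
  ]
}}

```text
t: 2.7
tcp_pos: [0.6206, 0.1101, 0.1991]
tool_rot: [0.72, 0.694, -0.001, -0.001]
force: [-0.1, 0.8, -0.8]
finger_gap: 0.696
gripper_force: 0.0
```

```bash
python3 d.py 650.5 72.5 120 650.5 72.5 50; python3 - <<'E'
from m import *
s=snap('top'); save(cv2.resize(s['image'][110:230,220:380],None,fx=4,fy=4),'a1'); print(top_at(world(s),.65,.072,.09))
E
```

```text
t 2.7 tcp [0.6206 0.1101 0.1991] psi -2.09 tilt [-0.0019  0.0003] gap 0.696 gf 0.0 F [-0.1  0.8 -0.8] q [-0.    0.59  1.46  0.    1.09  0.03]
to [0.6505 0.0725 0.12  ] shift mm [-36.5  31.4  79.1]
to [0.6505 0.0725 0.05  ] shift mm [-0.   0.1 70. ]
(94, 649.6, 72.1, 13.1, 90.1)
```

>>> {"name": "drive_tool", "arguments": {
  "plan": [
    [-0.0183,0.0157,0,0,0,0,0.4],
    [-0.0182,0.0157,0,0,0,0,0.4],
    [0,0,0.03,0,0,0,0.4],
    [0,0,0.02,0,0,0,0.4],
    [0,0,0.02,0,0,0,0.4],
    [0,0,0,0,0,0,0.4]
  ]
}}

```text
t: 3.35
tcp_pos: [0.6466, 0.076, 0.1275]
tool_rot: [0.718, 0.696, -0.003, -0.003]
force: [-0.4, 0.2, -0.1]
finger_gap: 0.701
gripper_force: 0.0
```

```bash
python3 d.py 650.5 72.5 50; python3 - <<'E'
from h import *
s=snap('scene'); save(cv2.resize(s['image'][130:290,190:400],None,fx=3.5,fy=3.5),'a1')
E
```

```text
t 3.35 tcp [0.6466 0.076  0.1275] psi -1.79 tilt [-0.0082  0.0008] gap 0.701 gf 0.0 F [-0.4  0.2 -0.1] q [-0.05  0.7   1.45  0.    0.99 -0.02]
to [0.6505 0.0725 0.05  ] shift mm [-3.4  4.6 77.4]
```

View pics/a1.png

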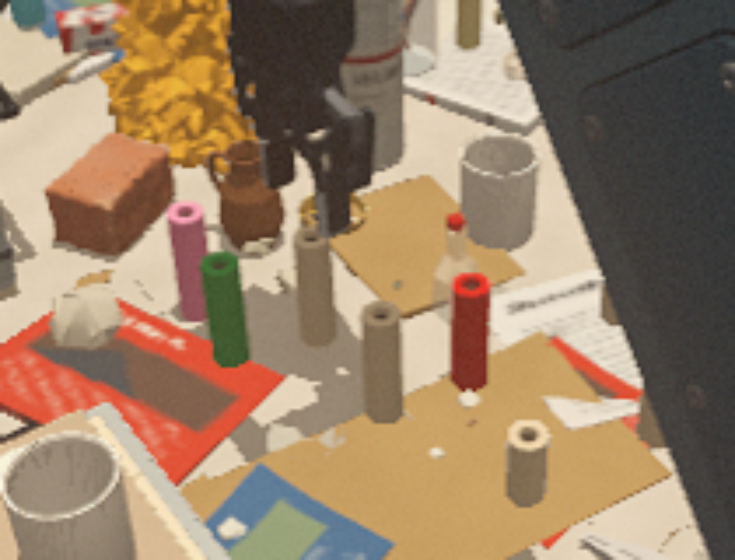

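The gripper straddles the buff prop at crop (312,240). The fingers are clear of the green prop.

>>> {"name": "drive_tool", "arguments": {
  "plan": [
    [0,0,0,0,0,0,0.4],
    [0,0,0,0,0,0,0.4]
  ]
}}

```text
t: 3.6
tcp_pos: [0.6511, 0.0746, 0.1319]
tool_rot: [0.719, 0.695, 0.001, 0.001]
force: [0.4, -0.3, -0.4]
finger_gap: 0.701
gripper_force: 0.0
```

```bash
python3 d.py 650.5 72.5 50
```

```text
t 3.6 tcp [0.6511 0.0746 0.1319] psi -1.87 tilt [ 0.0026 -0.0001] gap 0.701 gf 0.0 F [ 0.4 -0.3 -0.4] q [-0.06  0.7   1.45  0.    0.99 -0.02]
to [0.6505 0.0725 0.05  ] shift mm [-2.1 -0.8 81.9]
```

>>> {"name": "drive_tool", "arguments": {
  "plan": [
    [-0.002,-0.001,0.01,0,0,0,0.4],
    [0,0,0.015,0,0,0,0.4],
    [0,0,0.015,0,0,0,0.4],
    [0,0,0.015,0,0,0,0.4],
    [0,0,0.015,0,0,0,0.4],
    [0,0,0.008,0,0,0,0.4],
    [0,0,0.004,0,0,0,0.4],
    [0,0,0,0,0,0,0.4],
    [0,0,0,0,0,0,0.4]
  ]
}}

```text
t: 4.5
tcp_pos: [0.6499, 0.0719, 0.0487]
tool_rot: [0.719, 0.695, 0.0, 0.0]
force: [-0.4, -0.3, -0.2]
finger_gap: 0.702
gripper_force: 0.0
```

>>> {"name": "drive_tool", "arguments": {
  "plan": [
    [0,0,0,0,0,0,-1],
    [0,0,0,0,0,0,-1],
    [0,0,0,0,0,0,-1],
    [0,0,0,0,0,0,-1],
    [0,0,0,0,0,0,-1],
    [0,0,0,0,0,0,-1]
  ]
}}

```text
t: 5.1
tcp_pos: [0.65, 0.0718, 0.049]
tool_rot: [0.719, 0.695, 0.0, 0.0]
force: [0.0, 0.9, 4.8]
finger_gap: 0.292
gripper_force: 39.5
```

```bash
python3 d.py 650.5 72.5 210  609.4 304.3 210
```

```text
t 5.1 tcp [0.65   0.0718 0.049 ] psi -1.93 tilt [ 0.0013 -0.0001] gap 0.292 gf 39.5 F [0.  0.9 4.8] q [-0.06  0.81  1.48  0.    0.84 -0.03]
to [0.6505 0.0725 0.21  ] shift mm [   0.7    0.7 -161. ]
to [0.6094 0.3043 0.21  ] shift mm [ 2.303e+02 -4.890e+01 -1.000e-01]
```

>>> {"name": "drive_tool", "arguments": {
  "plan": [
    [0,0,-0.01,0,0,0,-1],
    [0,0,-0.02,0,0,0,-1],
    [0,0,-0.025,0,0,0,-1],
    [0,0,-0.025,0,0,0,-1],
    [0,0,-0.025,0,0,0,-1],
    [0,0,-0.025,0,0,0,-1],
    [0,0,-0.02,0,0,0,-1],
    [0,0,-0.01,0,0,0,-1],
    [0.01,-0.002,0,0,0,0,-1],
    [0.02,-0.004,0,0,0,0,-1]
  ]
}}

```text
t: 6.1
tcp_pos: [0.644, 0.1016, 0.2075]
tool_rot: [0.72, 0.694, -0.001, -0.0]
force: [-0.6, -0.4, -0.9]
finger_gap: 0.292
gripper_force: 39.4
```

>>> {"name": "drive_tool", "arguments": {
  "plan": [
    [0.025,-0.005,0,0,0,0,-1],
    [0.025,-0.005,0,0,0,0,-1],
    [0.025,-0.005,0,0,0,0,-1],
    [0.025,-0.006,0,0,0,0,-1],
    [0.025,-0.006,0,0,0,0,-1],
    [0.025,-0.006,0,0,0,0,-1],
    [0.025,-0.005,0,0,0,0,-1],
    [0.02,-0.005,0,0,0,0,-1],
    [0,0,0,0,0,0,-1],
    [0,0,0,0,0,0,-1]
  ]
}}

```text
t: 7.1
tcp_pos: [0.6068, 0.2987, 0.2067]
tool_rot: [0.718, 0.696, -0.001, -0.0]
force: [0.3, 0.1, -1.6]
finger_gap: 0.296
gripper_force: 39.4
```

```bash
python3 d.py 609.4 304.3 210; python3 - <<'E'
from m import *
for n in('top','scene'):
    s=snap(n);P=world(s)
    m=(abs(P[...,0]-.605)<.06)&(abs(P[...,1]-.3)<.06)&(P[...,2]>.15)&(P[...,2]<.26)
    hsv=cv2.cvtColor(s['image'],cv2.COLOR_RGB2HSV); m&=(hsv[...,2]>70)&(hsv[...,1]>35)
    w=P[m]; print(n,len(w),len(w) and (w.min(0).round(4),w.max(0).round(4),np.median(w,0).round(4)))
save(cv2.resize(s['image'][150:400,130:400],None,fx=2.4,fy=2.4),'b1')
E
```

```text
t 7.1 tcp [0.6068 0.2987 0.2067] psi -1.84 tilt [-0.0027 -0.0013] gap 0.296 gf 39.4 F [ 0.3  0.1 -1.6] q [ 0.29  0.64  1.33 -0.    1.18  0.33]
to [0.6094 0.3043 0.21  ] shift mm [ 5.7  2.4 -3.3]
top 40 (array([0.557 , 0.2827, 0.1591]), array([0.6575, 0.2973, 0.2599]), array([0.6123, 0.2873, 0.245 ]))
scene 347 (array([0.5538, 0.2859, 0.1599]), array([0.6558, 0.3129, 0.2585]), array([0.5949, 0.3061, 0.1894]))
```

View pics/b1.png

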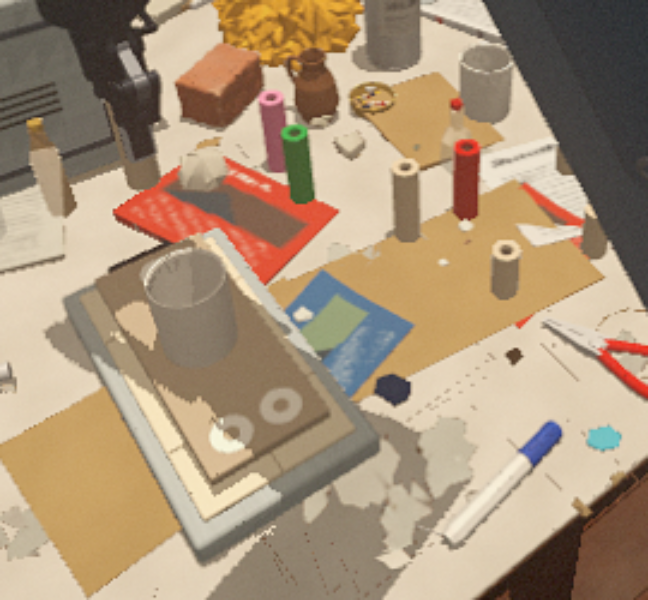

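The prop hangs upright in the gripper at crop (140,165), behind the loaded beaker. Lowering it onto the far mark.

>>> {"name": "drive_tool", "arguments": {
  "plan": [
    [0.0025,0.0012,0,0,0,0,-1],
    [0.0025,0.0012,0.01,0,0,0,-1],
    [0,0,0.02,0,0,0,-1],
    [0,0,0.02,0,0,0,-1],
    [0,0,0.02,0,0,0,-1],
    [0,0,0.015,0,0,0,-1],
    [0,0,0.008,0,0,0,-1],
    [0,0,0.004,0,0,0,-1],
    [0,0,0,0,0,0,-1],
    [0,0,0,0,0,0,-1]
  ]
}}

```text
t: 8.2
tcp_pos: [0.6113, 0.3035, 0.1121]
tool_rot: [0.719, 0.695, 0.001, 0.0]
force: [-0.9, 0.1, -0.7]
finger_gap: 0.295
gripper_force: 39.4
```

```bash
python3 d.py 609.4 303.8 105
```

```text
t 8.2 tcp [0.6113 0.3035 0.1121] psi -1.93 tilt [0.0017 0.0005] gap 0.295 gf 39.4 F [-0.9  0.1 -0.7] q [ 0.3   0.76  1.38 -0.    1.    0.33]
to [0.6094 0.3038 0.105 ] shift mm [ 0.2 -1.9  7.1]
```

>>> {"name": "drive_tool", "arguments": {
  "plan": [
    [0,-0.001,0.002,0,0,0,-1],
    [0,0,0.002,0,0,0,-1],
    [0,0,0.001,0,0,0,-1],
    [0,0,0,0,0,0,-1],
    [0,0,0,0,0,0,-1],
    [0,0,0,0,0,0,-1]
  ]
}}

```text
t: 8.8
tcp_pos: [0.6096, 0.3033, 0.1064]
tool_rot: [0.719, 0.695, 0.0, 0.0]
force: [0.9, 0.4, -0.7]
finger_gap: 0.293
gripper_force: 39.4
```

```bash
python3 d.py 609.4 303.8 105
```

```text
t 8.8 tcp [0.6096 0.3033 0.1064] psi -1.93 tilt [0.0001 0.    ] gap 0.293 gf 39.4 F [ 0.9  0.4 -0.7] q [ 0.3   0.76  1.39 -0.    0.99  0.33]
to [0.6094 0.3038 0.105 ] shift mm [ 0.4 -0.3  1.4]
```

Lower until contact, release by opening partly, and rise.

>>> {"name": "drive_tool", "arguments": {
  "plan": [
    [0,0,0.001,0,0,0,-1],
    [0,0,0.0005,0,0,0,-1],
    [0,0,0.0005,0,0,0,-1],
    [0,0,0,0,0,0,-1],
    [0,0,0,0,0,0,-1]
  ]
}}

```text
t: 9.3
tcp_pos: [0.6097, 0.3034, 0.105]
tool_rot: [0.719, 0.695, 0.0, 0.0]
force: [-0.9, -0.4, 4.8]
finger_gap: 0.29
gripper_force: 39.8
```

>>> {"name": "drive_tool", "arguments": {
  "plan": [
    [0,0,0,0,0,0,0.3],
    [0,0,0,0,0,0,0.3],
    [0,0,0,0,0,0,0.3],
    [0,0,0,0,0,0,0.3]
  ]
}}

```text
t: 9.7
tcp_pos: [0.6095, 0.3033, 0.1039]
tool_rot: [0.719, 0.695, -0.0, -0.0]
force: [0.5, -0.1, -0.7]
finger_gap: 0.649
gripper_force: 0.0
```

>>> {"name": "drive_tool", "arguments": {
  "plan": [
    [0,0,-0.01,0,0,0,0.3],
    [0,0,-0.02,0,0,0,0.3],
    [0,0,-0.02,0,0,0,0.3],
    [0,0,-0.02,0,0,0,0.3],
    [0,0,-0.02,0,0,0,0.4],
    [0,0,-0.01,0,0,0,0.4],
    [-0.02,-0.003,0,0,0,0,0.4],
    [-0.025,-0.006,0,0,0,0,0.4],
    [-0.025,-0.006,0,0,0,0,0.4],
    [-0.025,-0.006,0,0,0,0,0.4]
  ]
}}

```text
t: 10.7
tcp_pos: [0.5849, 0.2083, 0.2043]
tool_rot: [0.719, 0.695, -0.0, -0.0]
force: [-0.5, 0.1, 0.6]
finger_gap: 0.7
gripper_force: 0.0
```

```bash
python3 d.py 556.8 82.4 180 556.8 82.4 49;python3 - <<'E'
from m import *
for n in('top','scene'):
    P=world(snap(n)); print(n,top_at(P,.609,.304,.146))
E
```

```text
t 10.7 tcp [0.5849 0.2083 0.2043] psi -1.9 tilt [-0.0002 -0.0001] gap 0.7 gf 0.0 F [-0.5  0.1  0.6] q [ 0.16  0.57  1.48 -0.    1.09  0.2 ]
to [0.5568 0.0824 0.18  ] shift mm [-126.8  -23.9   24.4]
to [0.5568 0.0824 0.049 ] shift mm [  0.   0. 131.]
top (30, 603.6, 307.7, 10.8, 146.6)
scene (136, 607.4, 302.6, 13.7, 146.2)
```

>>> {"name": "drive_tool", "arguments": {
  "plan": [
    [-0.025,-0.005,0.005,0,0,0,0.4],
    [-0.025,-0.005,0.005,0,0,0,0.4],
    [-0.025,-0.005,0.005,0,0,0,0.4],
    [-0.025,-0.005,0.005,0,0,0,0.4],
    [-0.018,-0.003,0.005,0,0,0,0.4],
    [-0.009,-0.001,0,0,0,0,0.4],
    [0,0,0,0,0,0,0.4],
    [0,0,0,0,0,0,0.4]
  ]
}}

```text
t: 11.6
tcp_pos: [0.5578, 0.0837, 0.1797]
tool_rot: [0.719, 0.695, 0.001, 0.0]
force: [-0.2, 0.8, 0.4]
finger_gap: 0.699
gripper_force: 0.0
```

```bash
python3 d.py 556.8 82.4 49;python3 - <<'E'
from m import *
for n in('top','scene'):
    P=world(snap(n)); print(n,top_at(P,.609,.304,.146),top_at(P,.557,.082,.09))
E
```

```text
t 11.6 tcp [0.5578 0.0837 0.1797] psi -1.92 tilt [0.0012 0.0005] gap 0.699 gf 0.0 F [-0.2  0.8  0.4] q [-0.05  0.53  1.65  0.    0.96 -0.02]
to [0.5568 0.0824 0.049 ] shift mm [ -1.4  -1.1 130.7]
top (103, 609.6, 302.8, 14.3, 145.8) (0, 0.0, 0.0, 0.0, nan)
scene (140, 607.9, 303.1, 14.7, 146.2) (93, 557.3, 81.9, 13.8, 90.0)
  return _methods._mean(a, axis=axis, dtype=dtype,
  ret = ret.dtype.type(ret / rcount)
```

>>> {"name": "drive_tool", "arguments": {
  "plan": [
    [-0.001,-0.001,0.015,0,0,0,0.4],
    [0,0,0.02,0,0,0,0.4],
    [0,0,0.02,0,0,0,0.4],
    [0,0,0.02,0,0,0,0.4],
    [0,0,0.02,0,0,0,0.4],
    [0,0,0.018,0,0,0,0.4],
    [0,0,0.012,0,0,0,0.4],
    [0,0,0.005,0,0,0,0.4],
    [0,0,0,0,0,0,0.4],
    [0,0,0,0,0,0,0.4]
  ]
}}

```text
t: 12.7
tcp_pos: [0.5567, 0.0822, 0.0499]
tool_rot: [0.719, 0.695, 0.0, 0.0]
force: [0.6, 0.2, 0.1]
finger_gap: 0.702
gripper_force: 0.0
```

>>> {"name": "drive_tool", "arguments": {
  "plan": [
    [0,0,0,0,0,0,-1],
    [0,0,0,0,0,0,-1],
    [0,0,0,0,0,0,-1],
    [0,0,0,0,0,0,-1],
    [0,0,0,0,0,0,-1],
    [0,0,0,0,0,0,-1]
  ]
}}

```text
t: 13.3
tcp_pos: [0.5566, 0.082, 0.0499]
tool_rot: [0.719, 0.695, 0.0, 0.0]
force: [0.8, -0.2, 5.6]
finger_gap: 0.291
gripper_force: 40.0
```

```bash
python3 d.py 556.8 82.4 210 429.4 330.4 210
```

```text
t 13.3 tcp [0.5566 0.082  0.0499] psi -1.93 tilt [ 0.0013 -0.0001] gap 0.291 gf 40.0 F [ 0.8 -0.2  5.6] q [-0.05  0.74  1.73 -0.    0.67 -0.02]
to [0.5568 0.0824 0.21  ] shift mm [   0.4    0.4 -160.1]
to [0.4294 0.3304 0.21  ] shift mm [ 2.436e+02 -1.357e+02 -2.000e-01]
```

>>> {"name": "drive_tool", "arguments": {
  "plan": [
    [0,0,-0.01,0,0,0,-1],
    [0,0,-0.02,0,0,0,-1],
    [0,0,-0.025,0,0,0,-1],
    [0,0,-0.025,0,0,0,-1],
    [0,0,-0.025,0,0,0,-1],
    [0,0,-0.025,0,0,0,-1],
    [0,0,-0.02,0,0,0,-1],
    [0,0,-0.01,0,0,0,-1],
    [0.01,-0.006,0,0,0,0,-1],
    [0.02,-0.011,0,0,0,0,-1]
  ]
}}

```text
t: 14.3
tcp_pos: [0.5397, 0.1123, 0.2087]
tool_rot: [0.72, 0.694, -0.0, -0.0]
force: [0.9, 0.5, -0.1]
finger_gap: 0.289
gripper_force: 39.8
```

>>> {"name": "drive_tool", "arguments": {
  "plan": [
    [0.022,-0.012,0,0,0,0,-1],
    [0.022,-0.012,0,0,0,0,-1],
    [0.022,-0.012,0,0,0,0,-1],
    [0.022,-0.012,0,0,0,0,-1],
    [0.022,-0.012,0,0,0,0,-1],
    [0.022,-0.012,0,0,0,0,-1],
    [0.022,-0.012,0,0,0,0,-1],
    [0.022,-0.013,0,0,0,0,-1],
    [0.022,-0.013,0,0,0,0,-1],
    [0.015,-0.008,0,0,0,0,-1]
  ]
}}

```text
t: 15.3
tcp_pos: [0.4263, 0.3306, 0.2076]
tool_rot: [0.718, 0.696, -0.002, -0.001]
force: [0.6, -0.8, -1.2]
finger_gap: 0.295
gripper_force: 39.8
```

>>> {"name": "drive_tool", "arguments": {
  "plan": [
    [0,0,0,0,0,0,-1],
    [0,0,0,0,0,0,-1]
  ]
}}

```text
t: 15.5
tcp_pos: [0.428, 0.3294, 0.2082]
tool_rot: [0.718, 0.696, -0.001, -0.0]
force: [0.3, -0.3, -0.8]
finger_gap: 0.295
gripper_force: 39.8
```

```bash
python3 d.py 429.2 330.1 106
```

```text
t 15.5 tcp [0.428  0.3294 0.2082] psi -1.84 tilt [-0.0024 -0.0015] gap 0.295 gf 39.8 F [ 0.3 -0.3 -0.8] q [ 0.45  0.46  1.68 -0.    1.    0.48]
to [0.4292 0.3301 0.106 ] shift mm [  0.9   1.4 102.2]
```

>>> {"name": "drive_tool", "arguments": {
  "plan": [
    [0.001,0.001,0.01,0,0,0,-1],
    [0,0,0.02,0,0,0,-1],
    [0,0,0.02,0,0,0,-1],
    [0,0,0.02,0,0,0,-1],
    [0,0,0.015,0,0,0,-1],
    [0,0,0.008,0,0,0,-1],
    [0,0,0.004,0,0,0,-1],
    [0,0,0,0,0,0,-1],
    [0,0,0,0,0,0,-1],
    [0,0,0,0,0,0,-1]
  ]
}}

```text
t: 16.5
tcp_pos: [0.4309, 0.3306, 0.113]
tool_rot: [0.719, 0.695, 0.001, 0.0]
force: [0.3, 0.2, -1.1]
finger_gap: 0.292
gripper_force: 39.8
```

```bash
python3 d.py 429.2 330.1 106
```

```text
t 16.5 tcp [0.4309 0.3306 0.113 ] psi -1.93 tilt [0.0015 0.0007] gap 0.292 gf 39.8 F [ 0.3  0.2 -1.1] q [ 0.45  0.61  1.75 -0.    0.77  0.48]
to [0.4292 0.3301 0.106 ] shift mm [-0.6 -1.7  7. ]
```

>>> {"name": "drive_tool", "arguments": {
  "plan": [
    [-0.0005,-0.001,0.002,0,0,0,-1],
    [0,0,0.002,0,0,0,-1],
    [0,0,0.001,0,0,0,-1],
    [0,0,0.001,0,0,0,-1],
    [0,0,0,0,0,0,-1],
    [0,0,0.0005,0,0,0,-1],
    [0,0,0.0005,0,0,0,-1],
    [0,0,0,0,0,0,-1],
    [0,0,0,0,0,0,-1]
  ]
}}

```text
t: 17.4
tcp_pos: [0.4294, 0.33, 0.1059]
tool_rot: [0.719, 0.695, 0.0, 0.0]
force: [-1.0, -0.8, 5.2]
finger_gap: 0.294
gripper_force: 40.1
```

```bash
python3 d.py 429.2 330.1 106
```

```text
t 17.4 tcp [0.4294 0.33   0.1059] psi -1.93 tilt [0.0004 0.0002] gap 0.294 gf 40.1 F [-1.  -0.8  5.2] q [ 0.45  0.62  1.76 -0.    0.76  0.48]
to [0.4292 0.3301 0.106 ] shift mm [ 0.1 -0.3 -0.1]
```

>>> {"name": "drive_tool", "arguments": {
  "plan": [
    [0,0,0,0,0,0,0.2],
    [0,0,0,0,0,0,0.2],
    [0,0,0,0,0,0,0.2],
    [0,0,0,0,0,0,0.2],
    [0,0,-0.01,0,0,0,0.2],
    [0,0,-0.02,0,0,0,0.2],
    [0,0,-0.02,0,0,0,0.2],
    [0,0,-0.02,0,0,0,0.3],
    [0,0,-0.02,0,0,0,0.4],
    [0,0,-0.01,0,0,0,0.4]
  ]
}}

```text
t: 18.4
tcp_pos: [0.4302, 0.3304, 0.2077]
tool_rot: [0.719, 0.695, 0.002, 0.001]
force: [0.1, -0.8, 0.6]
finger_gap: 0.705
gripper_force: 0.0
```

>>> {"name": "drive_tool", "arguments": {
  "plan": [
    [-0.015,0.004,0,0,0,0,0.4],
    [-0.03,0.007,0,0,0,0,0.4],
    [-0.03,0.007,0,0,0,0,0.4],
    [-0.03,0.007,0,0,0,0,0.4],
    [-0.03,0.007,0,0,0,0,0.4],
    [-0.03,0.007,0,0,0,0,0.4],
    [-0.03,0.007,0,0,0,0,0.4],
    [-0.03,0.007,0,0,0,0,0.4],
    [-0.03,0.007,0,0,0,0,0.4],
    [-0.03,0.007,0,0,0,0,0.4]
  ]
}}

```text
t: 19.4
tcp_pos: [0.4857, 0.0407, 0.2043]
tool_rot: [0.719, 0.695, -0.001, -0.001]
force: [-0.3, 0.2, -0.7]
finger_gap: 0.698
gripper_force: 0.0
```

>>> {"name": "drive_tool", "arguments": {
  "plan": [
    [-0.03,0.007,0,0,0,0,0.4],
    [-0.03,0.007,0,0,0,0,0.4],
    [-0.03,0.007,0,0,0,0,0.4],
    [-0.03,0.007,0,0,0,0,0.4],
    [-0.02,0.004,0,0,0,0,0.4],
    [-0.01,0.002,0,0,0,0,0.4],
    [0,0,0,0,0,0,0.4],
    [0,0,0,0,0,0,0.4]
  ]
}}

```text
t: 20.2
tcp_pos: [0.5147, -0.1077, 0.2047]
tool_rot: [0.719, 0.695, -0.0, -0.001]
force: [0.1, 0.3, 0.5]
finger_gap: 0.694
gripper_force: 0.0
```

```bash
python3 d.py 533 -108.5 49;python3 - <<'E'
from m import *
for n in('top','scene'):
    P=world(snap(n)); print(n,top_at(P,.609,.304,.146),top_at(P,.429,.330,.146))
print(top_at(P,.533,-.1085,.09))
E
```

```text
t 20.2 tcp [ 0.5147 -0.1077  0.2047] psi -1.95 tilt [-0.0018  0.0012] gap 0.694 gf 0.0 F [0.1 0.3 0.5] q [-0.42  0.45  1.72  0.    0.97 -0.39]
to [ 0.533  -0.1085  0.049 ] shift mm [ -0.4  18.6 155.7]
top (106, 608.7, 303.5, 14.2, 145.6) (113, 428.9, 329.4, 14.0, 145.9)
scene (137, 607.3, 302.7, 13.9, 146.0) (206, 427.1, 329.4, 13.9, 146.1)
(78, 532.8, -108.7, 14.1, 89.9)
```

>>> {"name": "drive_tool", "arguments": {
  "plan": [
    [0,0.009,0,0,0,0,0.4],
    [0,0.009,0,0,0,0,0.4],
    [0,0,0.02,0,0,0,0.4],
    [0,0,0.025,0,0,0,0.4],
    [0,0,0.025,0,0,0,0.4],
    [0,0,0.02,0,0,0,0.4],
    [0,0,0.01,0,0,0,0.4],
    [0,0,0,0,0,0,0.4],
    [0,0,0,0,0,0,0.4],
    [0,0,0,0,0,0,0.4]
  ]
}}

```text
t: 21.3
tcp_pos: [0.5347, -0.1091, 0.1064]
tool_rot: [0.719, 0.695, 0.0, 0.001]
force: [0.3, -0.0, -0.1]
finger_gap: 0.701
gripper_force: 0.0
```

```bash
python3 d.py 532.8 -108.6 49
```

```text
t 21.3 tcp [ 0.5347 -0.1091  0.1064] psi -1.91 tilt [ 0.0022 -0.001 ] gap 0.701 gf 0.0 F [ 0.3 -0.  -0.1] q [-0.41  0.63  1.75  0.    0.76 -0.37]
to [ 0.5328 -0.1086  0.049 ] shift mm [ 0.5 -2.  57.4]
```

>>> {"name": "drive_tool", "arguments": {
  "plan": [
    [0,-0.001,0.015,0,0,0,0.4],
    [0,0,0.02,0,0,0,0.4],
    [0,0,0.015,0,0,0,0.4],
    [0,0,0.007,0,0,0,0.4],
    [0,0,0,0,0,0,0.4],
    [0,0,0,0,0,0,0.4]
  ]
}}

```text
t: 21.9
tcp_pos: [0.5333, -0.109, 0.0491]
tool_rot: [0.719, 0.695, 0.0, 0.001]
force: [0.4, -0.5, -0.8]
finger_gap: 0.701
gripper_force: 0.0
```

>>> {"name": "drive_tool", "arguments": {
  "plan": [
    [0,0,0,0,0,0,-1],
    [0,0,0,0,0,0,-1],
    [0,0,0,0,0,0,-1],
    [0,0,0,0,0,0,-1],
    [0,0,0,0,0,0,-1],
    [0,0,0,0,0,0,-1]
  ]
}}

```text
t: 22.5
tcp_pos: [0.5332, -0.109, 0.0489]
tool_rot: [0.719, 0.695, 0.0, 0.001]
force: [0.2, 1.2, 5.3]
finger_gap: 0.29
gripper_force: 39.7
```

```bash
python3 d.py 532.8 -108.6 210 428.6 290.6 210
```

```text
t 22.5 tcp [ 0.5332 -0.109   0.0489] psi -1.93 tilt [ 0.0013 -0.0005] gap 0.29 gf 39.7 F [0.2 1.2 5.3] q [-0.41  0.73  1.78  0.    0.64 -0.37]
to [ 0.5328 -0.1086  0.21  ] shift mm [   0.3   -0.2 -161.1]
to [0.4286 0.2906 0.21  ] shift mm [ 3.955e+02 -1.176e+02 -3.000e-01]
```

>>> {"name": "drive_tool", "arguments": {
  "plan": [
    [0,0,-0.01,0,0,0,-1],
    [0,0,-0.02,0,0,0,-1],
    [0,0,-0.025,0,0,0,-1],
    [0,0,-0.025,0,0,0,-1],
    [0,0,-0.025,0,0,0,-1],
    [0,0,-0.025,0,0,0,-1],
    [0,0,-0.02,0,0,0,-1],
    [0,0,-0.01,0,0,0,-1],
    [0.01,-0.003,0,0,0,0,-1],
    [0.02,-0.006,0,0,0,0,-1]
  ]
}}

```text
t: 23.5
tcp_pos: [0.5244, -0.0786, 0.2077]
tool_rot: [0.72, 0.694, -0.0, -0.0]
force: [0.6, 0.0, 0.0]
finger_gap: 0.29
gripper_force: 39.5
```

>>> {"name": "drive_tool", "arguments": {
  "plan": [
    [0.028,-0.008,0,0,0,0,-1],
    [0.028,-0.008,0,0,0,0,-1],
    [0.028,-0.008,0,0,0,0,-1],
    [0.028,-0.008,0,0,0,0,-1],
    [0.028,-0.008,0,0,0,0,-1],
    [0.028,-0.008,0,0,0,0,-1],
    [0.028,-0.008,0,0,0,0,-1],
    [0.028,-0.009,0,0,0,0,-1],
    [0.028,-0.009,0,0,0,0,-1],
    [0.028,-0.009,0,0,0,0,-1]
  ]
}}

```text
t: 24.5
tcp_pos: [0.4489, 0.2054, 0.2069]
tool_rot: [0.719, 0.695, -0.002, -0.001]
force: [0.5, 0.0, -0.2]
finger_gap: 0.295
gripper_force: 39.5
```

>>> {"name": "drive_tool", "arguments": {
  "plan": [
    [0.025,-0.008,0,0,0,0,-1],
    [0.025,-0.008,0,0,0,0,-1],
    [0.02,-0.006,0,0,0,0,-1],
    [0.01,-0.003,0,0,0,0,-1],
    [0,0,0,0,0,0,-1],
    [0,0,0,0,0,0,-1],
    [0,0,0,0,0,0,-1]
  ]
}}

```text
t: 25.2
tcp_pos: [0.4289, 0.284, 0.208]
tool_rot: [0.719, 0.695, -0.0, -0.0]
force: [0.2, 0.3, -1.2]
finger_gap: 0.294
gripper_force: 39.5
```

```bash
python3 d.py 428.6 290.4 105
```

```text
t 25.2 tcp [0.4289 0.284  0.208 ] psi -1.98 tilt [-0.0007 -0.0006] gap 0.294 gf 39.5 F [ 0.2  0.3 -1.2] q [ 0.37  0.43  1.75 -0.    0.96  0.4 ]
to [0.4286 0.2904 0.105 ] shift mm [  6.4  -0.5 103. ]
```

>>> {"name": "drive_tool", "arguments": {
  "plan": [
    [0.003,0,0.01,0,0,0,-1],
    [0.003,0,0.02,0,0,0,-1],
    [0,0,0.02,0,0,0,-1],
    [0,0,0.02,0,0,0,-1],
    [0,0,0.015,0,0,0,-1],
    [0,0,0.008,0,0,0,-1],
    [0,0,0.004,0,0,0,-1],
    [0,0,0,0,0,0,-1],
    [0,0,0,0,0,0,-1],
    [0,0,0,0,0,0,-1]
  ]
}}

```text
t: 26.2
tcp_pos: [0.4296, 0.2911, 0.112]
tool_rot: [0.719, 0.695, 0.001, 0.0]
force: [-0.3, -0.4, -0.2]
finger_gap: 0.293
gripper_force: 39.5
```

```bash
python3 d.py 428.6 290.4 105
```

```text
t 26.2 tcp [0.4296 0.2911 0.112 ] psi -1.93 tilt [0.0015 0.0006] gap 0.293 gf 39.5 F [-0.3 -0.4 -0.2] q [0.38 0.59 1.81 0.   0.73 0.41]
to [0.4286 0.2904 0.105 ] shift mm [-0.7 -1.   7. ]
```

>>> {"name": "drive_tool", "arguments": {
  "plan": [
    [-0.0005,0,0.002,0,0,0,-1],
    [0,0,0.002,0,0,0,-1],
    [0,0,0.001,0,0,0,-1],
    [0,0,0.001,0,0,0,-1],
    [0,0,0,0,0,0,-1],
    [0,0,0.0005,0,0,0,-1],
    [0,0,0.0005,0,0,0,-1],
    [0,0,0,0,0,0,-1],
    [0,0,0,0,0,0,-1]
  ]
}}

```text
t: 27.1
tcp_pos: [0.4291, 0.2905, 0.1049]
tool_rot: [0.719, 0.695, 0.0, 0.0]
force: [-2.0, -0.7, 5.9]
finger_gap: 0.295
gripper_force: 40.0
```

```bash
python3 d.py 428.6 290.4 105
```

```text
t 27.1 tcp [0.4291 0.2905 0.1049] psi -1.92 tilt [0.0003 0.0001] gap 0.295 gf 40.0 F [-2.  -0.7  5.9] q [0.38 0.61 1.82 0.   0.72 0.41]
to [0.4286 0.2904 0.105 ] shift mm [-0.1 -0.5 -0.1]
```

>>> {"name": "drive_tool", "arguments": {
  "plan": [
    [0,0,0,0,0,0,0.2],
    [0,0,0,0,0,0,0.2],
    [0,0,0,0,0,0,0.2],
    [0,0,0,0,0,0,0.2],
    [0,0,-0.01,0,0,0,0.2],
    [0,0,-0.02,0,0,0,0.2],
    [0,0,-0.02,0,0,0,0.2],
    [0,0,-0.02,0,0,0,0.3],
    [0,0,-0.02,0,0,0,0.4],
    [0,0,-0.01,0,0,0,0.4]
  ]
}}

```text
t: 28.1
tcp_pos: [0.4299, 0.2908, 0.2066]
tool_rot: [0.719, 0.695, 0.002, 0.001]
force: [0.3, -0.2, -0.9]
finger_gap: 0.7
gripper_force: 0.0
```

>>> {"name": "drive_tool", "arguments": {
  "plan": [
    [-0.015,0.002,0,0,0,0,1],
    [-0.03,0.004,0,0,0,0,1],
    [-0.035,0.005,0,0,0,0,1],
    [-0.035,0.005,0,0,0,0,1],
    [-0.035,0.005,0,0,0,0,1],
    [-0.035,0.005,0,0,0,0,1],
    [-0.035,0.005,0,0,0,0,1],
    [-0.035,0.005,0,0,0,0,1],
    [-0.035,0.005,0,0,0,0,1],
    [-0.035,0.005,0,0,0,0,1]
  ]
}}

```text
t: 29.1
tcp_pos: [0.4627, -0.038, 0.2034]
tool_rot: [0.719, 0.695, -0.001, -0.001]
force: [0.7, -0.1, -0.5]
finger_gap: 0.998
gripper_force: 0.0
```

>>> {"name": "drive_tool", "arguments": {
  "plan": [
    [-0.035,0.005,0,0,0,0,1],
    [-0.035,0.005,0,0,0,0,1],
    [-0.035,0.005,0,0,0,0,1],
    [-0.035,0.005,0,0,0,0,1],
    [-0.035,0.005,0,0,0,0,1],
    [-0.035,0.005,0,0,0,0,1],
    [-0.03,0.004,0,0,0,0,1],
    [-0.02,0.003,0,0,0,0,1],
    [0,0,0,0,0,0,1],
    [0,0,0,0,0,0,1]
  ]
}}

```text
t: 30.1
tcp_pos: [0.4908, -0.2967, 0.2031]
tool_rot: [0.719, 0.695, -0.0, -0.002]
force: [-0.3, 0.5, 0.2]
finger_gap: 1.002
gripper_force: 0.0
```

>>> {"name": "drive_tool", "arguments": {
  "plan": [
    [0,0,0,0,0,-5.4,1],
    [0,0,0,0,0,-8,1],
    [0,0,0,0,0,-8,1],
    [0,0,0,0,0,-8,1],
    [0,0,0,0,0,-8,1],
    [0,0,0,0,0,-8,1],
    [0,0,0,0,0,-8,1],
    [0,0,0,0,0,-8,1],
    [0,0,0,0,0,-8,1],
    [0,0,0,0,0,-4,1]
  ]
}}

```text
t: 31.1
tcp_pos: [0.4915, -0.2948, 0.2039]
tool_rot: [0.158, 0.987, 0.001, -0.001]
force: [-0.7, -0.3, 0.4]
finger_gap: 0.998
gripper_force: 0.0
```

>>> {"name": "drive_tool", "arguments": {
  "plan": [
    [0,0,0,0,0,0,1],
    [0,0,0,0,0,0,1]
  ]
}}

```text
t: 31.3
tcp_pos: [0.4918, -0.2957, 0.2041]
tool_rot: [0.161, 0.987, 0.0, -0.001]
force: [0.0, -0.3, 0.2]
finger_gap: 0.999
gripper_force: 0.0
```

```bash
python3 d.py 490.2 -324 60;python3 - <<'E'
from m import *
for n in('top','scene'):
    P=world(snap(n)); print(n,top_at(P,.609,.304,.146),top_at(P,.429,.330,.146,.02),top_at(P,.428,.2905,.146,.02))
E
```

```text
t 31.3 tcp [ 0.4918 -0.2957  0.2041] psi 71.45 tilt [-0.0011  0.0011] gap 0.999 gf 0.0 F [ 0.  -0.3  0.2] q [-0.74  0.51  1.6   0.    1.03 -1.98]
to [ 0.4902 -0.324   0.06  ] shift mm [ -7.7 -27.5 144. ]
top (106, 609.9, 303.4, 14.1, 145.9) (115, 427.9, 329.2, 13.6, 145.7) (97, 428.9, 289.2, 12.7, 146.0)
scene (137, 608.0, 303.2, 13.7, 146.1) (211, 427.4, 329.5, 13.7, 146.1) (188, 426.8, 289.9, 13.3, 146.5)
```

>>> {"name": "drive_tool", "arguments": {
  "plan": [
    [-0.004,-0.014,0,0,0,0,1],
    [-0.004,-0.014,0,0,0,0,1],
    [0,0,0.02,0,0,0,1],
    [0,0,0.03,0,0,0,1],
    [0,0,0.03,0,0,0,1],
    [0,0,0.03,0,0,0,1],
    [0,0,0.02,0,0,0,1],
    [0,0,0.01,0,0,0,1],
    [0,0,0,0,0,0,1],
    [0,0,0,0,0,0,1]
  ]
}}

```text
t: 32.4
tcp_pos: [0.4915, -0.3273, 0.0649]
tool_rot: [0.161, 0.987, -0.0, 0.001]
force: [0.1, -0.0, 0.4]
finger_gap: 0.998
gripper_force: 0.0
```

```bash
python3 d.py 490.2 -324 16; python3 - <<'E'
from h import *
s=snap('scene'); save(cv2.resize(s['image'][130:270,360:540],None,fx=4,fy=4),'c1')
E
```

```text
t 32.4 tcp [ 0.4915 -0.3273  0.0649] psi 71.44 tilt [ 0.0011 -0.0011] gap 0.998 gf 0.0 F [ 0.1 -0.   0.4] q [-0.78  0.73  1.65 -0.    0.75 -2.02]
to [ 0.4902 -0.324   0.016 ] shift mm [ 2.3  2.7 48.9]
```

View pics/c1.png

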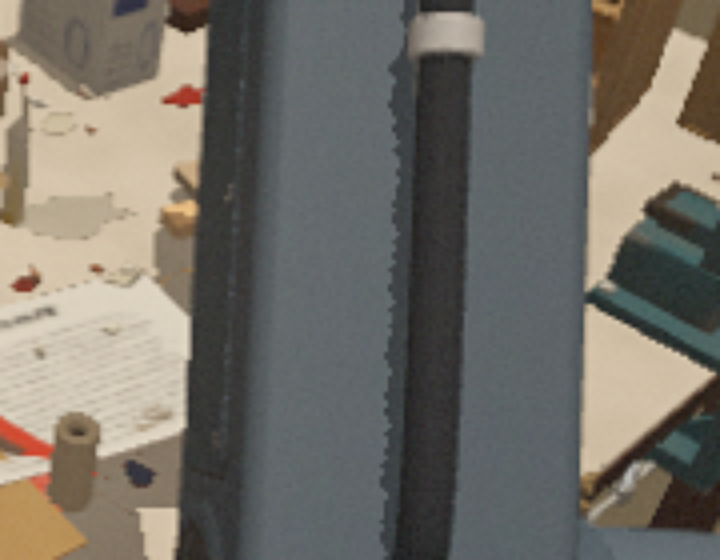

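The scene camera's view of the shelf is blocked by the arm, so I'll descend stepwise, watching the force.

>>> {"name": "drive_tool", "arguments": {
  "plan": [
    [0.002,0.0015,0.01,0,0,0,1],
    [0,0.001,0.015,0,0,0,1],
    [0,0,0.01,0,0,0,1],
    [0,0,0.005,0,0,0,1],
    [0,0,0.003,0,0,0,1],
    [0,0,0,0,0,0,1],
    [0,0,0,0,0,0,1]
  ]
}}

```text
t: 33.15
tcp_pos: [0.4901, -0.3233, 0.0214]
tool_rot: [0.161, 0.987, -0.0, 0.0]
force: [-0.0, -0.2, 0.3]
finger_gap: 1.001
gripper_force: 0.0
```

```bash
python3 d.py 490.2 -324 12; python3 - <<'E'
from h import *
s=snap('top'); save(cv2.resize(s['image'][170:300,370:510],None,fx=4,fy=4),'c2'); print(manip.finger_overhang)
E
```

```text
t 33.15 tcp [ 0.4901 -0.3233  0.0214] psi 71.47 tilt [ 0.0003 -0.0003] gap 1.001 gf 0.0 F [-0.  -0.2  0.3] q [-0.77  0.8   1.67 -0.    0.67 -2.02]
to [ 0.4902 -0.324   0.012 ] shift mm [-0.3 -0.6  9.4]
0.014
```

View pics/c2.png

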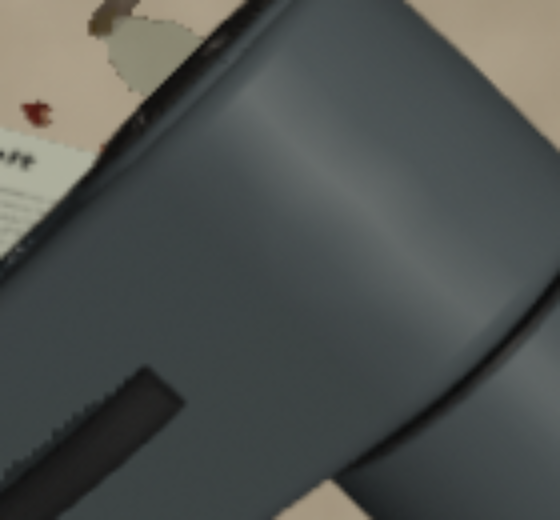

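The top view is blocked by the arm too. There's no contact so far, so I'll go down a little more and close gently.

>>> {"name": "drive_tool", "arguments": {
  "plan": [
    [0,0,0.003,0,0,0,1],
    [0,0,0.003,0,0,0,1],
    [0,0,0.002,0,0,0,1],
    [0,0,0,0,0,0,1],
    [0,0,0,0,0,0,1]
  ]
}}

```text
t: 33.7
tcp_pos: [0.4899, -0.3231, 0.0132]
tool_rot: [0.161, 0.987, 0.0, -0.0]
force: [-0.1, -0.3, -0.4]
finger_gap: 0.998
gripper_force: 0.0
```

>>> {"name": "drive_tool", "arguments": {
  "plan": [
    [0,0,0,0,0,0,0.75],
    [0,0,0,0,0,0,0.5],
    [0,0,0,0,0,0,0],
    [0,0,0,0,0,0,-1],
    [0,0,0,0,0,0,-1],
    [0,0,0,0,0,0,-1]
  ],
  "newtons": 70
}}

```text
t: 34.3
tcp_pos: [0.4901, -0.3235, 0.014]
tool_rot: [0.161, 0.987, -0.0, 0.0]
force: [-0.6, -0.0, 6.0]
finger_gap: 0.779
gripper_force: 79.2
```

```bash
python3 d.py 490.2 -324 12
```

```text
t 34.3 tcp [ 0.4901 -0.3235  0.014 ] psi 71.48 tilt [ 0.0006 -0.0008] gap 0.779 gf 79.2 F [-0.6 -0.   6. ] q [-0.77  0.82  1.67 -0.    0.65 -2.02]
to [ 0.4902 -0.324   0.012 ] shift mm [-0.2 -0.5  2. ]
```

>>> {"name": "drive_tool", "arguments": {
  "plan": [
    [0,0,-0.005,0,0,0,-1],
    [0,0,-0.01,0,0,0,-1],
    [0,0,-0.015,0,0,0,-1],
    [0,0,-0.02,0,0,0,-1],
    [0,0,-0.02,0,0,0,-1],
    [0,0,-0.02,0,0,0,-1],
    [0,0,-0.02,0,0,0,-1],
    [0,0,-0.02,0,0,0,-1],
    [0,0,-0.02,0,0,0,-1],
    [0,0,-0.02,0,0,0,-1]
  ]
}}

```text
t: 35.3
tcp_pos: [0.4896, -0.3227, 0.1851]
tool_rot: [0.161, 0.987, -0.0, 0.0]
force: [0.6, 0.5, -3.3]
finger_gap: 0.773
gripper_force: 78.6
```

>>> {"name": "drive_tool", "arguments": {
  "plan": [
    [0,0,-0.02,0,0,0,-1],
    [0,0,-0.015,0,0,0,-1],
    [0,0,-0.007,0,0,0,-1],
    [0,0,0,0,0,-2,-1],
    [0,0,0,0,0,-4,-1],
    [0,0,0,0,0,-4,-1],
    [0,0,0,0,0,-4,-1],
    [0,0,0,0,0,-2.6,-1],
    [0,0,0,0,0,0,-1],
    [0,0,0,0,0,0,-1]
  ]
}}

```text
t: 36.3
tcp_pos: [0.4896, -0.3228, 0.2252]
tool_rot: [0.017, 1.0, 0.0, -0.0]
force: [0.2, 0.4, -3.0]
finger_gap: 0.774
gripper_force: 78.6
```

```bash
python3 d.py 519.1 307.4 220; python3 - <<'E'
from h import *
s=snap('scene'); save(cv2.resize(s['image'],None,fx=1.25,fy=1.25),'c3')
E
```

```text
t 36.3 tcp [ 0.4896 -0.3228  0.2252] psi 88.01 tilt [-0.0005  0.0005] gap 0.774 gf 78.6 F [ 0.2  0.4 -3. ] q [-0.77  0.5   1.55  0.    1.09 -2.31]
to [0.5191 0.3074 0.22  ] shift mm [ -7.7 630.9   5.5]
```

View pics/c3.png

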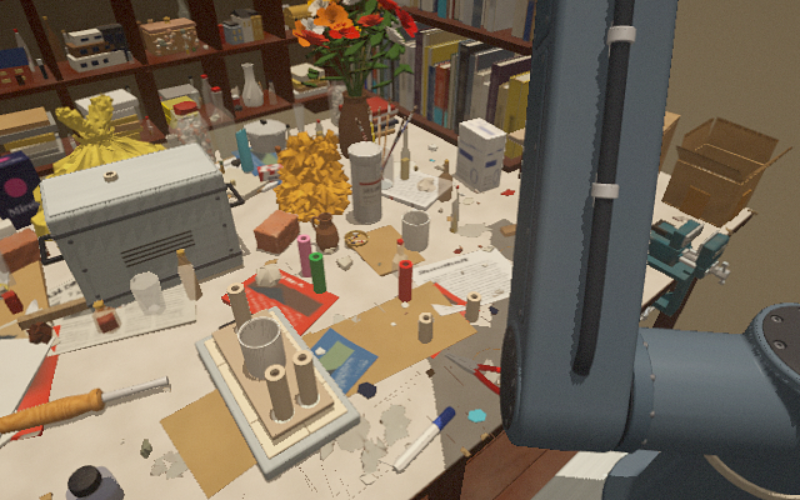

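Three tall props stand on the marks around the loaded beaker at (262,350). Both short props are still in place. Carrying the shelf over.

>>> {"name": "drive_tool", "arguments": {
  "plan": [
    [0,0.01,0,0,0,0,-1],
    [0,0.02,0,0,0,0,-1],
    [0,0.03,0,0,0,0,-1],
    [0,0.03,0,0,0,0,-1],
    [0,0.03,0,0,0,0,-1],
    [0,0.03,0,0,0,0,-1],
    [0,0.03,0,0,0,0,-1],
    [0,0.03,0,0,0,0,-1],
    [0,0.03,0,0,0,0,-1],
    [0,0.03,0,0,0,0,-1]
  ]
}}

```text
t: 37.35
tcp_pos: [0.4979, -0.0503, 0.2254]
tool_rot: [0.017, 1.0, 0.0, -0.0]
force: [1.6, -0.4, -3.7]
finger_gap: 0.776
gripper_force: 78.6
```

>>> {"name": "drive_tool", "arguments": {
  "plan": [
    [0,0.03,0,0,0,0,-1],
    [0,0.03,0,0,0,0,-1],
    [0,0.03,0,0,0,0,-1],
    [0,0.03,0,0,0,0,-1],
    [0,0.03,0,0,0,0,-1],
    [0,0.03,0,0,0,0,-1],
    [0,0.03,0,0,0,0,-1],
    [0,0.03,0,0,0,0,-1],
    [0,0.03,0,0,0,0,-1],
    [0,0.03,0,0,0,0,-1]
  ]
}}

```text
t: 38.35
tcp_pos: [0.5071, 0.2489, 0.2254]
tool_rot: [0.016, 1.0, 0.0, -0.001]
force: [0.6, 0.3, -3.3]
finger_gap: 0.776
gripper_force: 78.6
```

>>> {"name": "drive_tool", "arguments": {
  "plan": [
    [-0.003,0.025,0,0,0,0,-1],
    [-0.003,0.015,0,0,0,0,-1],
    [-0.002,0.008,0,0,0,0,-1],
    [0,0,0,0,0,0,-1],
    [0,0,0,0,0,0,-1],
    [0,0,0,0,0,0,-1]
  ]
}}

```text
t: 38.95
tcp_pos: [0.5184, 0.2931, 0.2252]
tool_rot: [0.017, 1.0, -0.0, -0.0]
force: [0.7, -1.1, -3.4]
finger_gap: 0.778
gripper_force: 78.7
```

```bash
python3 d.py 519.1 307.4 200; cat > sh.py <<'E'
from m import *
import sys
z=float(sys.argv[1])/1000
for n in('top','scene'):
    s=snap(n);P=world(s);hsv=cv2.cvtColor(s['image'],cv2.COLOR_RGB2HSV)
    m=(abs(P[...,0]-.519)<.14)&(abs(P[...,1]-.307)<.06)&(abs(P[...,2]-z)<.008)&(hsv[...,1]>40)
    print(n,rect(P,m))
save(cv2.resize(s['image'][150:400,130:400],None,fx=2.4,fy=2.4),sys.argv[2])
E
python3 sh.py 232 d1
```

```text
t 38.95 tcp [0.5184 0.2931 0.2252] psi 88.0 tilt [-0.0009 -0.0006] gap 0.778 gf 78.7 F [ 0.7 -1.1 -3.4] q [ 0.33  0.51  1.53 -0.    1.1  -1.21]
to [0.5191 0.3074 0.2   ] shift mm [-0.2 14.3 25.2]
top (2307, np.float64(0.2355), ((520.1470947265625, 289.6645202636719), (221.1092529296875, 71.1064224243164), 0.7322778701782227))
scene (3273, np.float64(0.2363), ((516.399658203125, 293.5770263671875), (93.52203369140625, 218.18838500976562), 87.97724914550781))
```

View pics/d1.png

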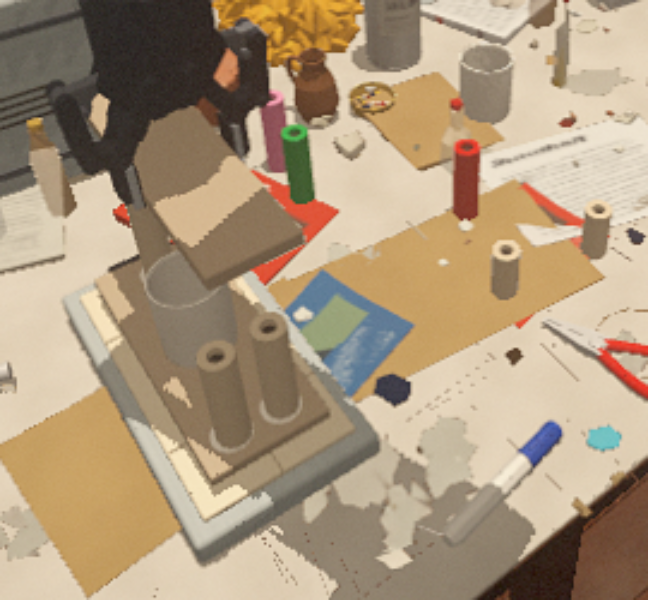

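The shelf is level in the gripper and aligned with the hearth (crop centre (215,200)). Shifting it over the centre and lowering it.

>>> {"name": "drive_tool", "arguments": {
  "plan": [
    [0,0.007,0,0,0,0,-1],
    [0,0.007,0,0,0,0,-1],
    [0,0,0.01,0,0,0,-1],
    [0,0,0.015,0,0,0,-1],
    [0,0,0.015,0,0,0,-1],
    [0,0,0.01,0,0,0,-1],
    [0,0,0.005,0,0,0,-1],
    [0,0,0,0,0,0,-1],
    [0,0,0,0,0,0,-1],
    [0,0,0,0,0,0,-1]
  ]
}}

```text
t: 40.05
tcp_pos: [0.5197, 0.3084, 0.171]
tool_rot: [0.017, 1.0, 0.0, 0.001]
force: [-0.7, 0.1, -2.8]
finger_gap: 0.775
gripper_force: 78.7
```

```bash
python3 d.py 519.1 307.4 147.5; python3 sh.py 179 d2
```

```text
t 40.05 tcp [0.5197 0.3084 0.171 ] psi 88.07 tilt [0.0015 0.0005] gap 0.775 gf 78.7 F [-0.7  0.1 -2.8] q [ 0.35  0.59  1.56 -0.    0.99 -1.19]
to [0.5191 0.3074 0.1475] shift mm [ 0.6 -1.1 23.5]
top (2081, np.float64(0.1812), ((521.4349365234375, 304.2916564941406), (222.478515625, 70.45637512207031), 0.9773173332214355))
scene (3100, np.float64(0.1819), ((506.9722595214844, 310.1685791015625), (95.4049301147461, 201.12142944335938), 80.51261138916016))
```

```bash
python3 - <<'E'
from m import *
s=load('top');P=world(s);hsv=cv2.cvtColor(s['image'],cv2.COLOR_RGB2HSV)
m=(abs(P[...,0]-.519)<.14)&(abs(P[...,1]-.307)<.06)&(abs(P[...,2]-.181)<.008)
w=P[m]
for x in np.arange(.405,.635,.012):
    b=w[abs(w[:,0]-x)<.006]
    if len(b): print(round(x,3),len(b),(b[:,1].min()*1000).round(1),(b[:,1].max()*1000).round(1))
print(w[:,0].min(),w[:,0].max())
save(cv2.resize(s['image'][150:300,130:270],None,fx=4,fy=4),'d3')
E
```

```text
0.405 3 280.2 283.4
0.417 107 278.0 317.2
0.429 103 277.4 317.3
0.441 126 277.1 320.5
0.453 119 276.2 320.6
0.465 120 275.3 321.7
0.477 136 275.7 324.5
0.489 123 275.4 324.5
0.501 121 269.0 325.4
0.513 4 269.2 301.2
0.525 1 284.6 284.6
0.537 13 273.8 284.9
0.549 95 273.8 308.4
0.561 101 272.7 318.0
0.573 160 272.3 337.0
0.585 156 272.2 340.2
0.597 182 272.4 340.8
0.609 166 271.3 340.2
0.621 167 270.8 339.7
0.633 65 271.9 338.5
0.41053538645055593 0.6325891507388738
```

View pics/d3.png

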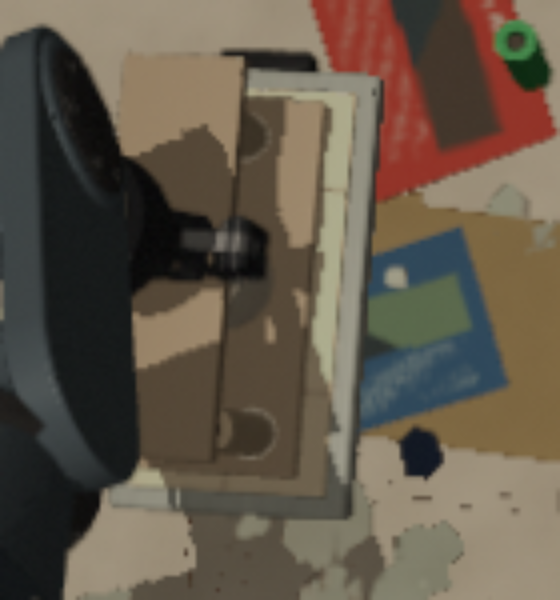

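The shelf's long edge slopes −1.9°, the same as the hearth. It sits about 2 mm too far in +x and 1 mm in +y, so I'll correct that and lower.

>>> {"name": "drive_tool", "arguments": {
  "plan": [
    [0.002,-0.001,0.005,0,0,0,-1],
    [0,0,0.006,0,0,0,-1],
    [0,0,0.004,0,0,0,-1],
    [0,0,0.002,0,0,0,-1],
    [0,0,0,0,0,0,-1],
    [0,0,0,0,0,0,-1],
    [0,0,0,0,0,0,-1]
  ]
}}

```text
t: 40.85
tcp_pos: [0.5173, 0.3074, 0.1535]
tool_rot: [0.017, 1.0, 0.0, 0.0]
force: [0.5, -0.5, -3.2]
finger_gap: 0.779
gripper_force: 78.7
```

```bash
python3 d.py 517.3 307.4 147.5; python3 - <<'E'
from m import *
s=snap('top');P=world(s)
m=(abs(P[...,0]-.519)<.14)&(abs(P[...,1]-.307)<.06)&(abs(P[...,2]-.164)<.009)
w=P[m]; print(w[:,0].min(),w[:,0].max(),np.median(w[w[:,0]<.48,2]),np.median(w[w[:,0]>.58,2]))
for x in (.43,.46,.59,.61): b=w[abs(w[:,0]-x)<.006]; print(x,b[:,1].min(),b[:,1].max())
E
```

```text
t 40.85 tcp [0.5173 0.3074 0.1535] psi 88.07 tilt [0.0004 0.0001] gap 0.779 gf 78.7 F [ 0.5 -0.5 -3.2] q [ 0.35  0.61  1.58 -0.    0.95 -1.19]
to [0.5173 0.3074 0.1475] shift mm [0. 0. 6.]
0.4083647413246476 0.6296958543950069 0.16365333772605495 0.1637569936060993
0.43 0.2759189071453249 0.316788322557225
0.46 0.2748479666570195 0.3210068782880034
0.59 0.2699696072894059 0.33779545621682067
0.61 0.26976313841782407 0.33875581287620293
```

Centred and level. Lowering onto the props.

>>> {"name": "drive_tool", "arguments": {
  "plan": [
    [0,0,0.002,0,0,0,-1],
    [0,0,0.0015,0,0,0,-1],
    [0,0,0.001,0,0,0,-1],
    [0,0,0.0005,0,0,0,-1],
    [0,0,0,0,0,0,-1],
    [0,0,0,0,0,0,-1]
  ]
}}

```text
t: 41.5
tcp_pos: [0.5171, 0.3073, 0.1483]
tool_rot: [0.017, 1.0, 0.0, 0.0]
force: [-0.9, -0.5, -3.1]
finger_gap: 0.78
gripper_force: 78.7
```

>>> {"name": "drive_tool", "arguments": {
  "plan": [
    [0,0,0.0005,0,0,0,-1],
    [0,0,0,0,0,0,-1],
    [0,0,0,0,0,0,-1]
  ]
}}

```text
t: 41.8
tcp_pos: [0.5173, 0.3074, 0.1481]
tool_rot: [0.017, 1.0, 0.0, 0.0]
force: [-0.8, -0.2, -0.8]
finger_gap: 0.78
gripper_force: 78.8
```

>>> {"name": "drive_tool", "arguments": {
  "plan": [
    [0,0,0.0004,0,0,0,-1],
    [0,0,0,0,0,0,-1],
    [0,0,0,0,0,0,-1]
  ]
}}

```text
t: 42.1
tcp_pos: [0.5174, 0.3074, 0.1481]
tool_rot: [0.017, 1.0, 0.0, 0.0]
force: [-2.1, -0.6, 5.5]
finger_gap: 0.777
gripper_force: 79.4
```

>>> {"name": "drive_tool", "arguments": {
  "plan": [
    [0,0,0,0,0,0,0.65],
    [0,0,0,0,0,0,0.8],
    [0,0,0,0,0,0,1],
    [0,0,0,0,0,0,1],
    [0,0,0,0,0,0,1]
  ]
}}

```text
t: 42.6
tcp_pos: [0.5171, 0.3073, 0.1473]
tool_rot: [0.017, 1.0, 0.0, -0.0]
force: [-0.2, 0.4, 0.8]
finger_gap: 1.001
gripper_force: 0.0
```

>>> {"name": "drive_tool", "arguments": {
  "plan": [
    [0,0,-0.005,0,0,0,1],
    [0,0,-0.01,0,0,0,1],
    [0,0,-0.02,0,0,0,1],
    [0,0,-0.025,0,0,0,1],
    [0,0,-0.025,0,0,0,1],
    [0,0,-0.02,0,0,0,1],
    [0,-0.02,0,0,0,0,1],
    [0,-0.03,0,0,0,0,1],
    [0,-0.03,0,0,0,0,1],
    [0,-0.03,0,0,0,0,1]
  ]
}}

```text
t: 43.6
tcp_pos: [0.5134, 0.1965, 0.2536]
tool_rot: [0.016, 1.0, 0.0, 0.001]
force: [0.0, -0.2, 0.1]
finger_gap: 0.996
gripper_force: 0.0
```

>>> {"name": "drive_tool", "arguments": {
  "plan": [
    [0,-0.03,0,0,0,0,1],
    [-0.01,-0.03,0,0,0,0,1],
    [-0.015,-0.03,0,0,0,0,1],
    [-0.015,-0.03,0,0,0,0,1],
    [-0.015,-0.03,0,0,0,0,1],
    [-0.015,-0.03,0,0,0,0,1],
    [-0.015,-0.03,0,0,0,0,1],
    [-0.015,-0.02,0,0,0,0,1],
    [0,0,0,0,0,0,1],
    [0,0,0,0,0,0,1]
  ]
}}

```text
t: 44.6
tcp_pos: [0.6055, -0.0361, 0.2529]
tool_rot: [0.017, 1.0, 0.0, 0.0]
force: [-0.2, 0.5, 0.1]
finger_gap: 0.999
gripper_force: 0.0
```

```bash
python3 d.py 663.7 -105.5 150; python3 - <<'E'
from m import *
for n in('top','scene'):
    s=snap(n);P=world(s)
    m=(abs(P[...,0]-.519)<.13)&(abs(P[...,1]-.307)<.055)&(abs(P[...,2]-.158)<.006)
    print(n,rect(P,m)); w=P[m]; print(np.median(w[w[:,0]<.48,2]),np.median(w[w[:,0]>.58,2]),np.median(w[w[:,1]<.29,2]),np.median(w[w[:,1]>.32,2]),top_at(P,.6637,-.1055,.075,.04))
save(cv2.resize(s['image'][130:380,130:400],None,fx=2.4,fy=2.4),'e1')
E
```

```text
t 44.6 tcp [ 0.6055 -0.0361  0.2529] psi 88.01 tilt [0.     0.0005] gap 0.999 gf 0.0 F [-0.2  0.5  0.1] q [-0.24  0.49  1.47  0.    1.18 -1.78]
to [ 0.6637 -0.1055  0.15  ] shift mm [-60.6 -67.4 102.9]
top (3048, np.float64(0.1583), ((519.0740966796875, 307.5718688964844), (70.65753936767578, 221.38316345214844), 88.03787994384766))
0.15846051230483804 0.15826333503924073 0.15817752729146461 0.1583717292321365 (2, 638.1, -91.1, 1.1, 72.1)
scene (3844, np.float64(0.1589), ((517.3135986328125, 307.7577209472656), (69.48406219482422, 222.86778259277344), 88.18421173095703))
0.15889774324022243 0.15897403831148627 0.15900256824790543 0.15881517345172808 (118, 663.8, -105.7, 30.8, 73.2)
```

View pics/e1.png

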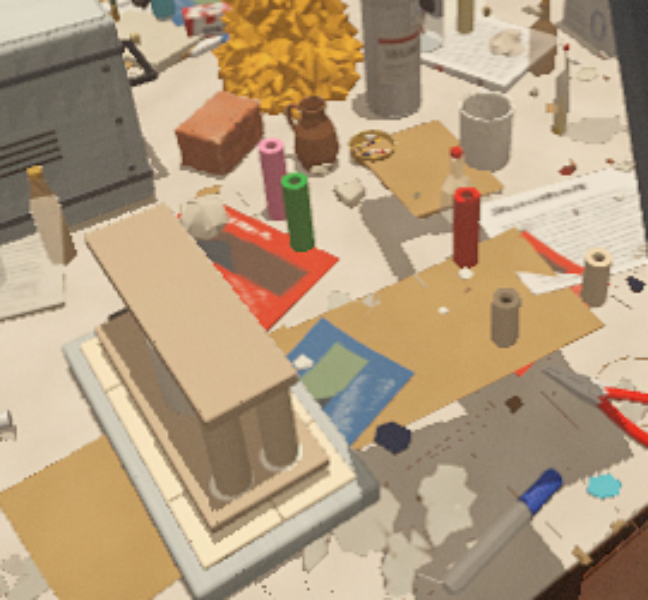

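The shelf lies level at (519, 307.6) mm with yaw −1.96°, centred and square over the lower shelf. Next, the loose beaker at (663.8, −105.6).

>>> {"name": "drive_tool", "arguments": {
  "plan": [
    [-0.01,-0.011,0.01,0,0,0,1],
    [-0.02,-0.022,0.02,0,0,0,1],
    [-0.02,-0.022,0.02,0,0,0,1],
    [-0.01,-0.012,0.02,0,0,0,1],
    [0,0,0.02,0,0,0,1],
    [0,0,0.01,0,0,0,1],
    [0,0,0,0,0,0,1],
    [0,0,0,0,0,0,1],
    [0,0,0,0,0,0,1]
  ]
}}

```text
t: 45.6
tcp_pos: [0.6641, -0.1046, 0.1538]
tool_rot: [0.016, 1.0, -0.0, 0.001]
force: [-0.3, 0.7, 0.6]
finger_gap: 1.0
gripper_force: 0.0
```

```bash
python3 d.py 663.8 -105.6 35
```

```text
t 45.6 tcp [ 0.6641 -0.1046  0.1538] psi 88.12 tilt [ 0.0022 -0.0008] gap 1.0 gf 0.0 F [-0.3  0.7  0.6] q [-0.32  0.69  1.39 -0.    1.06 -1.86]
to [ 0.6638 -0.1056  0.035 ] shift mm [  0.5  -0.9 118.8]
```

>>> {"name": "drive_tool", "arguments": {
  "plan": [
    [0,-0.001,0.01,0,0,0,1],
    [0,0,0.02,0,0,0,1],
    [0,0,0.02,0,0,0,1],
    [0,0,0.02,0,0,0,1],
    [0,0,0.02,0,0,0,1],
    [0,0,0.015,0,0,0,1],
    [0,0,0.01,0,0,0,1],
    [0,0,0.003,0,0,0,1],
    [0,0,0,0,0,0,1],
    [0,0,0,0,0,0,1]
  ]
}}

```text
t: 46.6
tcp_pos: [0.664, -0.1061, 0.0353]
tool_rot: [0.017, 1.0, -0.0, 0.001]
force: [-0.5, -0.3, 0.1]
finger_gap: 0.999
gripper_force: 0.0
```

>>> {"name": "drive_tool", "arguments": {
  "plan": [
    [0,0,0,0,0,0,0.6],
    [0,0,0,0,0,0,0.4],
    [0,0,0,0,0,0,0],
    [0,0,0,0,0,0,-1],
    [0,0,0,0,0,0,-1],
    [0,0,0,0,0,0,-1]
  ],
  "newtons": 40
}}

```text
t: 47.2
tcp_pos: [0.6639, -0.1063, 0.0355]
tool_rot: [0.017, 1.0, -0.0, 0.001]
force: [-0.5, -1.2, 5.8]
finger_gap: 0.683
gripper_force: 42.7
```

```bash
python3 d.py 663.8 -105.6 245 519.1 307.5 245
```

```text
t 47.2 tcp [ 0.6639 -0.1063  0.0355] psi 88.07 tilt [ 0.0016 -0.0007] gap 0.683 gf 42.7 F [-0.5 -1.2  5.8] q [-0.32  0.85  1.44 -0.    0.85 -1.86]
to [ 0.6638 -0.1056  0.245 ] shift mm [-2.000e-01  5.000e-01 -2.095e+02]
to [0.5191 0.3075 0.245 ] shift mm [158.5 408.   -0.5]
```

Gripped. I'll lift it to 0.245, then cross over.

>>> {"name": "drive_tool", "arguments": {
  "plan": [
    [0,0,-0.01,0,0,0,-1],
    [0,0,-0.02,0,0,0,-1],
    [0,0,-0.025,0,0,0,-1],
    [0,0,-0.025,0,0,0,-1],
    [0,0,-0.025,0,0,0,-1],
    [0,0,-0.025,0,0,0,-1],
    [0,0,-0.025,0,0,0,-1],
    [0,0,-0.025,0,0,0,-1],
    [0,0,-0.02,0,0,0,-1],
    [0,0,-0.01,0,0,0,-1]
  ]
}}

```text
t: 48.2
tcp_pos: [0.6637, -0.1058, 0.2464]
tool_rot: [0.017, 1.0, -0.0, 0.001]
force: [0.3, -0.5, -1.5]
finger_gap: 0.68
gripper_force: 43.2
```

>>> {"name": "drive_tool", "arguments": {
  "plan": [
    [0.004,0.01,0,0,0,0,-1],
    [0.008,0.02,0,0,0,0,-1],
    [0.01,0.026,0,0,0,0,-1],
    [0.01,0.026,0,0,0,0,-1],
    [0.01,0.026,0,0,0,0,-1],
    [0.01,0.026,0,0,0,0,-1],
    [0.01,0.026,0,0,0,0,-1],
    [0.01,0.026,0,0,0,0,-1],
    [0.01,0.026,0,0,0,0,-1],
    [0.01,0.026,0,0,0,0,-1]
  ]
}}

```text
t: 49.2
tcp_pos: [0.5762, 0.1377, 0.2425]
tool_rot: [0.016, 1.0, 0.0, -0.003]
force: [-0.6, -0.1, -1.6]
finger_gap: 0.681
gripper_force: 43.2
```

>>> {"name": "drive_tool", "arguments": {
  "plan": [
    [0.01,0.026,0,0,0,0,-1],
    [0.01,0.026,0,0,0,0,-1],
    [0.01,0.026,0,0,0,0,-1],
    [0.01,0.025,0,0,0,0,-1],
    [0.008,0.02,0,0,0,0,-1],
    [0.005,0.015,0,0,0,0,-1],
    [0.003,0.008,0,0,0,0,-1],
    [0,0,0,0,0,0,-1],
    [0,0,0,0,0,0,-1],
    [0,0,0,0,0,0,-1]
  ]
}}

```text
t: 50.2
tcp_pos: [0.5287, 0.2821, 0.2443]
tool_rot: [0.017, 1.0, -0.0, -0.0]
force: [0.2, -0.6, -1.2]
finger_gap: 0.681
gripper_force: 43.2
```

```bash
python3 d.py 519.1 307.5 193.5
```

```text
t 50.2 tcp [0.5287 0.2821 0.2443] psi 88.0 tilt [-0.0001 -0.0004] gap 0.681 gf 43.2 F [ 0.2 -0.6 -1.2] q [ 0.3   0.49  1.5  -0.    1.15 -1.23]
to [0.5191 0.3075 0.1935] shift mm [10.4 25.1 50.8]
```

>>> {"name": "drive_tool", "arguments": {
  "plan": [
    [0.005,0.0125,0,0,0,0,-1],
    [0.005,0.0125,0,0,0,0,-1],
    [0,0,0.01,0,0,0,-1],
    [0,0,0.015,0,0,0,-1],
    [0,0,0.01,0,0,0,-1],
    [0,0,0.006,0,0,0,-1],
    [0,0,0.003,0,0,0,-1],
    [0,0,0,0,0,0,-1],
    [0,0,0,0,0,0,-1],
    [0,0,0,0,0,0,-1]
  ]
}}

```text
t: 51.2
tcp_pos: [0.5196, 0.3083, 0.201]
tool_rot: [0.017, 1.0, 0.0, 0.001]
force: [-0.0, -0.8, -1.8]
finger_gap: 0.685
gripper_force: 43.2
```

```bash
python3 d.py 519.1 307.5 193.5
```

```text
t 51.2 tcp [0.5196 0.3083 0.201 ] psi 88.07 tilt [0.0013 0.0004] gap 0.685 gf 43.2 F [-0.  -0.8 -1.8] q [ 0.35  0.55  1.53 -0.    1.06 -1.19]
to [0.5191 0.3075 0.1935] shift mm [ 0.5 -0.9  7.5]
```

>>> {"name": "drive_tool", "arguments": {
  "plan": [
    [0,-0.0005,0.002,0,0,0,-1],
    [0,0,0.002,0,0,0,-1],
    [0,0,0.0015,0,0,0,-1],
    [0,0,0.0005,0,0,0,-1],
    [0,0,0,0,0,0,-1],
    [0,0,0,0,0,0,-1]
  ]
}}

```text
t: 51.8
tcp_pos: [0.5192, 0.3078, 0.1944]
tool_rot: [0.017, 1.0, -0.0, 0.0]
force: [0.1, -0.6, -2.1]
finger_gap: 0.679
gripper_force: 43.2
```

>>> {"name": "drive_tool", "arguments": {
  "plan": [
    [0,0,0.0005,0,0,0,-1],
    [0,0,0,0,0,0,-1],
    [0,0,0,0,0,0,-1]
  ]
}}

```text
t: 52.1
tcp_pos: [0.5191, 0.3078, 0.1939]
tool_rot: [0.017, 1.0, 0.0, 0.0]
force: [-0.9, 0.7, -2.0]
finger_gap: 0.685
gripper_force: 43.2
```

```bash
python3 d.py 519.1 307.5 193.5
```

```text
t 52.1 tcp [0.5191 0.3078 0.1939] psi 88.07 tilt [0. 0.] gap 0.685 gf 43.2 F [-0.9  0.7 -2. ] q [ 0.35  0.56  1.54  0.    1.04 -1.19]
to [0.5191 0.3075 0.1935] shift mm [ 0.  -0.3  0.4]
```

>>> {"name": "drive_tool", "arguments": {
  "plan": [
    [0,0,0.0005,0,0,0,-1],
    [0,0,0,0,0,0,-1],
    [0,0,0,0,0,0,-1]
  ]
}}

```text
t: 52.4
tcp_pos: [0.5192, 0.3078, 0.1935]
tool_rot: [0.017, 1.0, 0.0, 0.0]
force: [0.1, 0.7, -0.3]
finger_gap: 0.682
gripper_force: 43.2
```

```bash
python3 d.py 519.1 307.5 193.5
```

```text
t 52.4 tcp [0.5192 0.3078 0.1935] psi 88.07 tilt [0.0002 0.0001] gap 0.682 gf 43.2 F [ 0.1  0.7 -0.3] q [ 0.35  0.56  1.54  0.    1.04 -1.19]
to [0.5191 0.3075 0.1935] shift mm [ 0.1 -0.3  0. ]
```

Touching down. Settle 0.3 mm, release, rise and back away.

>>> {"name": "drive_tool", "arguments": {
  "plan": [
    [0,0,0.0003,0,0,0,-1],
    [0,0,0,0,0,0,-1],
    [0,0,0,0,0,0,0.5],
    [0,0,0,0,0,0,0.7],
    [0,0,0,0,0,0,0.9],
    [0,0,0,0,0,0,0.9],
    [0,0,0,0,0,0,0.9]
  ]
}}

```text
t: 53.1
tcp_pos: [0.5191, 0.3077, 0.1931]
tool_rot: [0.017, 1.0, -0.0, -0.0]
force: [0.5, -0.2, -0.3]
finger_gap: 0.949
gripper_force: 0.0
```

>>> {"name": "drive_tool", "arguments": {
  "plan": [
    [0,0,-0.005,0,0,0,0.9],
    [0,0,-0.015,0,0,0,0.9],
    [0,0,-0.025,0,0,0,0.9],
    [0,0,-0.025,0,0,0,0.9],
    [0,0,-0.025,0,0,0,0.9],
    [0,0,-0.02,0,0,0,0.9],
    [0,-0.02,0,0,0,0,0.9],
    [0,-0.03,0,0,0,0,0.9],
    [0,-0.03,0,0,0,0,0.9],
    [0,-0.03,0,0,0,0,0.9]
  ]
}}

```text
t: 54.1
tcp_pos: [0.5153, 0.1969, 0.3086]
tool_rot: [0.016, 1.0, 0.0, 0.0]
force: [0.4, -0.8, 0.3]
finger_gap: 0.95
gripper_force: 0.0
```

>>> {"name": "drive_tool", "arguments": {
  "plan": [
    [0,-0.03,0,0,0,0,0.9],
    [0,-0.03,0,0,0,0,0.9],
    [0,-0.03,0,0,0,0,0.9],
    [0,-0.03,0,0,0,0,0.9],
    [0,-0.02,0,0,0,0,0.9],
    [0,-0.01,0,0,0,0,0.9],
    [0,0,0,0,0,0,0.9],
    [0,0,0,0,0,0,0.9]
  ]
}}

```text
t: 54.9
tcp_pos: [0.5104, 0.0484, 0.3083]
tool_rot: [0.017, 1.0, 0.0, 0.0]
force: [-0.3, 0.2, -0.7]
finger_gap: 0.953
gripper_force: 0.0
```

```bash
python3 d.py; python3 - <<'E'
from m import *
for n in('top','scene'):
    s=snap(n);P=world(s)
    m=(abs(P[...,0]-.519)<.13)&(abs(P[...,1]-.307)<.055)&(abs(P[...,2]-.158)<.006)
    print(n,rect(P,m),top_at(P,.519,.3075,.233,.04))
save(cv2.resize(s['image'][100:380,130:400],None,fx=2.1,fy=2.1),'f1')
E
```

```text
t 54.9 tcp [0.5104 0.0484 0.3083] psi 88.07 tilt [0.0003 0.0006] gap 0.953 gf 0.0 F [-0.3  0.2 -0.7] q [-0.12  0.3   1.63  0.    1.21 -1.66]
top (2492, np.float64(0.1584), ((519.0648193359375, 306.973388671875), (69.36180114746094, 221.46002197265625), 87.99549865722656)) (161, 520.5, 307.5, 30.1, 231.8)
scene (2417, np.float64(0.1589), ((517.758056640625, 307.8085632324219), (68.65653228759766, 223.030517578125), 88.51933288574219)) (336, 518.9, 307.5, 31.2, 231.5)
```

View pics/f1.png

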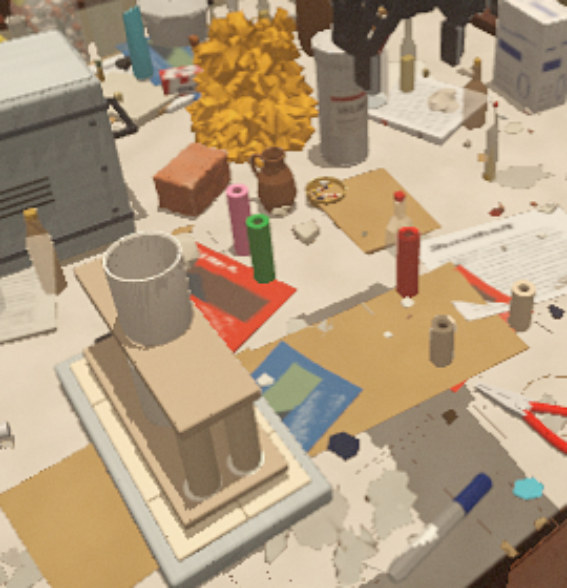

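The beaker stands upright in the middle of the shelf (crop (150,290)). The shelf is level on its props, the gripper is clear, and the short props are untouched.

```bash
python3 -c "
from station import manip
print(manip.sign_off())"
```

```text
the job is handed in; nothing more can be done
None
```

The tier is built and handed in at about 55 s: the three tall props stand on their marks, the shelf lies level and square on them, and the loose beaker stands within about 1.5 mm of the middle; the loaded beaker and short props were left alone.

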